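Turn the chilled-water valve off and lock it with the pin

TASK

The microscope's chilled-water loop is to be serviced: turn the long lever of the three-way valve to its middle, off position, so that the hole in the lever's neck stands over the hole in the lock plate under it, without swinging on into the other circuit. Then take the lock pin out of the tool stand, push it through both holes fully home, so that its shoulder sits on the lever, and let go. Do not drop the pin, and leave the other tools, the bottle, the beaker, the dishes and the little drain cock as they are.

Things in the scene. Friction and masses are not known exactly. Their poses are not given: they have to be found in the camera images.
- lever (a joint): Angle (rad) of the valve's long lever. 0: off, at right angles to the pipe, pointing to the front and down, holes in line. Positive (counter-clockwise seen from above) swings it to the robot's right; +1.5 lies along the pipe. Starts 0.6 to 1.5. Free from -1.6 to 1.6, no stop or click at 0, stays where left (0.4 N m friction). Below -0.3 opens the other circuit.
- lever_hole (a point): Centre of the 15 mm hole in the steel lever's neck (38 mm wide, 6 mm thick), on its upper face. Frame turns with the lever: z along the valve stem, out towards the user, leaning 35 degrees from vertical to the front; -x along the lever from stem to free end. The stem axis is 50 mm away along +x; its nut stands 15 mm above this face.
- lever_grip (a point): Middle of the lever's grey sleeve, the place to grasp it, 80 mm from lever_hole along the lever and 2 mm lower along z, so 130 mm from the stem axis and 7 mm above the lock plate's face. Sleeve 85 mm long, 26 mm wide, 18 mm thick (along z), this point at mid thickness. Axes as lever_hole. At least 40 mm free beneath it.
- plate_hole (a point): Centre of the 15 mm hole in the fixed lock plate (6 mm thick, 38 mm wide) under the lever, on its upper face; over 60 mm free beneath. Frame fixed to the valve: z along the stem, out, leaning 35 degrees from vertical to the front; -x down the slope to the front; y along the pipe to the left. With the lever at 0, lever_hole lies 9 mm above it along z. Stem axis 50 mm away along +x.
- pipework: Fixed steel pipe along its own y, 28 mm thick, axis 150 mm up, 500 mm from leg to leg, with a brass three-way valve in the middle. Origin on the bench below the valve's centre; x to the back. The stem axis starts 150 mm above the origin and leans 35 degrees to -x. A round gauge (63 mm) is 205 mm to +y of the valve, leaning the same way.
- lock_pin: Steel lock pin, 111 mm long, 0.16 kg, upright within 2 degrees in one of the stand's three holes, point down, shoulder on the stand's top. Origin at its point, z to its head. Shank 12 mm thick, 55 mm long, its first 10 mm tapering to 5 mm; shoulder disc 28 mm wide from 55 to 61 mm; plain round grooved aluminium handle 24 mm thick from 61 to 111 mm.
- pin_shoulder (a point): On the pin's axis at the underside of its shoulder, 55 mm above its point; fully home it meets the lever's upper face at lever_hole. z along the pin to its head.
- tool_stand: Fixed white block 150 x 70 mm and 60 mm high, its origin under its middle, x along its length. Three holes 14 mm wide in a row along x, 48 mm apart, right through, for the pin and two hand tools. It stands on the left or on the right of the bench in front of the pipework (the tube rack takes the other side).
- driver_a: Hand tool with a black handle 27 mm thick and 75 mm long, standing in the tool stand, its top 135 mm above the bench. Leave it. Origin at its foot.
- driver_b: Hand tool with a wooden handle 29 mm thick and 70 mm long, standing in the tool stand, its top 130 mm above the bench. Leave it. Origin at its foot.
- tube_rack: Fixed white block 150 x 70 x 75 mm, its origin under its middle, holding two capped tubes whose tops are 125 mm above the bench.
- reagent_bottle: Loose closed amber bottle, 60 mm thick, 185 mm high, standing in front of the pipe close to the left of the lever. Leave it. Origin under its middle.
- petri_dishes: Loose stack of flat dishes, 90 mm across and 48 mm high, in the middle in front of the lever. Leave it. Origin under its middle.
- beaker: Loose glass beaker, 70 mm wide, 90 mm high, standing to the right of the dishes. Leave it. Origin under its middle.
- drain_cock (a joint): Angle (rad) of the small 50 mm butterfly handle of the drain cock, on the pipe 205 mm to the right of the valve, about 50 mm above the pipe's axis along the stem direction; at 0 it lies along the pipe. Leave it at 0.
Not all that is in view belongs to the job. What is shaped like the lock_pin but green is not meant.

How it is judged:
By the outcome, as a careful person would: the job done as asked, in the order asked, and still so for the second after the job is handed in, with the robot touching nothing.
It also fails if it takes over 58 s, if anything falls off the work surface, if the arm or the gripper's body presses on something with over 40 N, if the wrist force passes 120 N, or if a joint passes its speed limit or range.

ROBOT

A 6-joint arm with a two-finger parallel gripper is mounted at the origin on the work surface. World frame = base frame: x ahead of the robot, y to its left, z up, the work surface at z = 0. Lengths are in mm, angles in degrees, forces in N, time in s.
With the tool pointing down it reaches from about 225 to 875 mm from the base axis. Payload 3.4 kg.
Tool frame: the origin (TCP) lies between the finger pads; the fingertips stand 19 mm ahead of it and the grasp point (between the pads) is the TCP; x points along the fingers, y is the direction in which the jaws open and shut, and the axes are right-handed (so a half turn about x gives the same grasp; the last joint's range is limited). The gripper opens to 85 mm and grips with 20 to 120 N. Pads are 22 mm wide; open, the fingers measure 114 mm over their backs; the gripper's body (76 mm by 85 mm) begins 54 mm behind the grasp point. The pads swing forward as they close: fully open they stand 13 mm farther back than shut.
Start: joints at [66.119, 15.808, 86.224, -0, 77.962, -6.933], TCP at [167.632, 550.058, 219.728] pointing down, gripper open.
Joint ranges: [-165.64, 165.64], [-43.16, 119.46], [12.63, 154.43], [-67.54, 247.53], [6.08, 155.33], [-154.97, 154.97]. Speed limits (degrees/s): [147.25, 147.25, 180, 180, 180, 180].

INTERFACE

Orientations are given as a 3x3 rotation matrix whose columns are the frame's x, y, z axes.
In Python, from workcell import bot gives the robot as it stands.
- The arm moves only by the tool step_arm, never from a script. Its argument "rows" is a list of rows, each an object of numbers: "dx", "dy", "dz": the shift along the tool's x, y, z in mm; "rx", "ry", "rz": the turn, a rotation vector about the tool's x, y, z in rad; "gripper": the opening, from 0 (shut) to 1 (fully open). A call has 1 to 10 rows; each row is the pose to reach, as a shift and turn from the pose commanded when the call began, along the tool's axes at that moment; what a row does not reach only later rows make up. A row lasts 1/10 s, in which the tool goes at most 50 mm and 8.59 degrees, less where a joint would pass 70% of its speed; a pose out of reach is approached as far as the arm can. A call with a gripper value outside its range is refused whole. The fingers move at their own pace and stop on an object; "force" is the grip in N (left out, the last holds). Time passes only in rows, so rows that repeat a pose let the fingers close. It gives the time, the measured TCP pose, the force and the opening at its end, in the units of the state.
- bot.get_obs(): the state, without advancing time (a new reading comes with each control period).
- bot.snapshot(name): name is "scene" or "top" or "wrist"; returns a dict with "pixels" (384x512x3 uint8, blue, green, red), "range_z" (384x512 float32, mm along the optical axis (not along the pixel's ray), 0 where there is no reading), "fx", "fy", "cx", "cy" (pixels), "distortion" ([k1, k2, p1, p2, k3] as OpenCV has them; the pictures are not rectified), "position" and "orientation" of the camera in the world. Camera axes: x right, y down, z forward; pixel columns grow to the right and rows downward; lengths in mm; the calibration is good to about 2 mm. A picture is of the moment at which its call begins.
- bot.finish_job(): hands the job in, once; it reports no verdict.
The state is a dict: "t": time; "joints": joint angles; "qd": joint speeds; "joint_torque": joint torques, N m; "position": TCP position; "eef_rot": TCP orientation; "contact_force": force on the tool from outside, world axes, zero at the start; "wrist_torque": the same for the moment, N m; "gripper_width": finger opening in mm.
Only numpy, scipy, OpenCV 4.12 (cv2) and the standard library are available. Lean on these libraries where they do the work, as an engineer would, in place of code of your own. Each camera call takes 0.05 s, during which the arm holds its last target. There are 200 camera calls.

## Working session

There is one attempt and no reset: what is moved stays moved. The work goes in short steps, Python scripts to look and compute and a tool call to move; the robot and the scene stay as the last step left them, time stands still between calls to the robot, and variables do not carry over. Pictures are saved under pics/ and viewed, about 8 in all and at most 12, crops included, and the job is handed in when it is done.

Besides the shell and the picture viewer there is one more tool, called in YAML: its name, and indented under it one key for each argument. step_arm: Moves the arm, as the interface text tells. Its arguments: {"type":"object","properties":{"rows":{"type":"array"},"force":{"type":"number"}},"required":["rows"]}

```bash
mkdir -p pics; cat > h.py <<'E'
import numpy as np, cv2, pickle
from workcell import bot
def snap(n, f=None):
    s=bot.snapshot(n)
    pickle.dump(s,open(f'{f or n}.pkl','wb')); return s
def K(s): return np.array([[s['fx'],0,s['cx']],[0,s['fy'],s['cy']],[0,0,1.]])
def ray(s,u,v):
    p=cv2.undistortPoints(np.array([[[u,v]]],float),K(s),np.array(s['distortion'],float))[0,0]
    return np.array(s['position']),np.array(s['orientation'])@np.array([p[0],p[1],1.])
def onz(s,u,v,z):
    o,d=ray(s,u,v); return o+d*(z-o[2])/d[2]
def cloud(s):
    h,w=s['range_z'].shape
    uv=np.stack(np.meshgrid(np.arange(w),np.arange(h)),-1).reshape(-1,1,2).astype(float)
    p=cv2.undistortPoints(uv,K(s),np.array(s['distortion'],float))[:,0]
    d=np.c_[p,np.ones(len(p))]*s['range_z'].reshape(-1,1)
    return (d@np.array(s['orientation']).T+np.array(s['position'])).reshape(h,w,3)
def proj(s,P):
    R=np.array(s['orientation']); p=(np.atleast_2d(P)-np.array(s['position']))@R
    return cv2.projectPoints(p,np.zeros(3),np.zeros(3),K(s),np.array(s['distortion'],float))[0][:,0]
E
python3 - <<'E'
from h import *
ims=[]
for n in ('scene','top'):
    s=snap(n); ims.append(s['pixels']); print(n,s['position'],np.round(s['orientation'],3).tolist(),s['fx'])
for n,i in zip(('scene','top'),ims): cv2.imwrite(f'pics/{n}0.png',cv2.resize(i,(800,600)))
print(bot.get_obs())
E
```

```text
scene [1032.37818356  254.49734246  753.39454815] [[-0.404, 0.68, -0.612], [0.914, 0.286, -0.286], [-0.02, -0.675, -0.737]] 358.6122821474385
top [ 450.71127735   28.31615472 1095.48282739] [[0.01, -0.997, 0.072], [-1.0, -0.009, 0.015], [-0.014, -0.073, -0.997]] 415.29462384424
{'t': 0.1, 'joints': array([ 6.61207008e+01,  1.58441259e+01,  8.62893354e+01,  1.28756464e-04,
        7.79630946e+01, -6.92981272e+00]), 'qd': array([ 0.08545078,  0.04097719, -0.21238446,  0.06412043, -0.02071718,
        0.10264588]), 'joint_torque': array([ 1.70388375e-03, -4.17691076e+01, -2.46406031e+01, -1.90054521e-05,
        5.67808107e-03,  1.58191779e-05]), 'position': array([167.39768405, 549.5630829 , 218.9154525 ]), 'eef_rot': array([[-6.84204339e-04,  2.91528364e-01,  9.56561940e-01],
       [-1.54007288e-03,  9.56560722e-01, -2.91529095e-01],
       [-9.99998580e-01, -1.67264058e-03, -2.05508067e-04]]), 'contact_force': array([0.18924727, 0.02033531, 0.28674295]), 'wrist_torque': array([0.0251083 , 0.01630567, 0.0054887 ]), 'gripper_width': 85.20908146894507}
```

View pics/scene0.png

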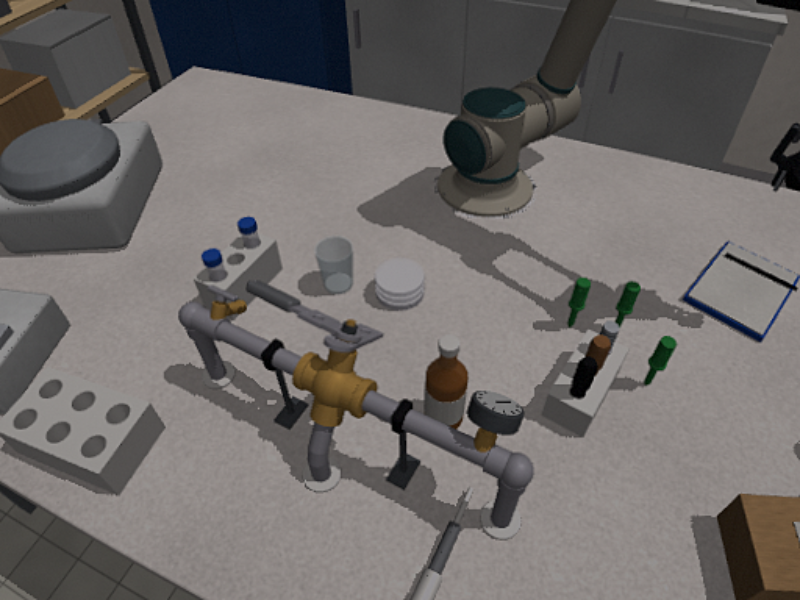

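View pics/top0.png

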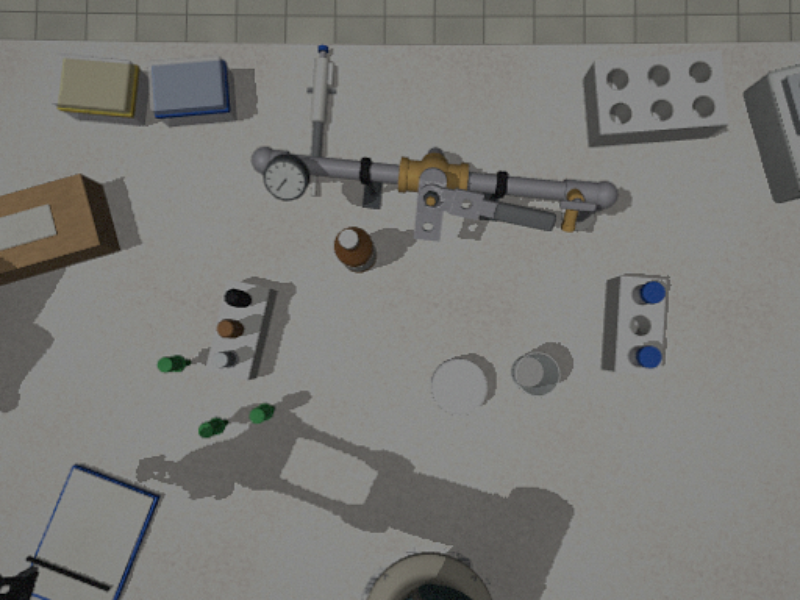

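The top view (in 800x600 pixels) shows the valve at (431,180). The lever points right with its sleeve at (525,215), the lever hole is near (467,205) and the plate hole near (428,226). The stand is at (240,330), on the left.

Candidates for the pin are the three green ones at (172,364), (211,428) and (262,412), and the grey one at (226,358). The grey one fits, since it isn't green and stands in the stand. I'll confirm it in an enlarged crop.

```bash
python3 - <<'E'
from h import *
s=pickle.load(open('top.pkl','rb')); t=pickle.load(open('scene.pkl','rb'))
a=cv2.resize(s['pixels'][88:168,240:380],(700,400),interpolation=cv2.INTER_CUBIC)
b=cv2.resize(t['pixels'][170:290,330:450],(400,400)[::-1],interpolation=cv2.INTER_CUBIC)
c=cv2.resize(s['pixels'][170:250,120:200],(400,400))
b=np.hstack([b,c]); b=cv2.resize(b,(400,200))
out=np.zeros((600,700,3),np.uint8); out[:400]=a; out[400:,:400]=b
cv2.imwrite('pics/crop1.png',out)
C=cloud(s)
for n,(u,v) in dict(valve=(431,180),nut=(431,199),lh=(472,210),plate=(428,215),sleeve=(525,215),pipeL=(340,170),pipeR=(540,187),pin=(226,358),drvb=(230,328),drva=(237,298),stand=(245,343),bottle=(348,240),dish=(460,385),beaker=(536,372),gauge=(287,177),cock=(575,205),g1=(172,364),g2=(211,428),g3=(262,412)).items():
    u*=.64;v*=.64
    print(n,np.round(np.median(C[int(v)-1:int(v)+2,int(u)-1:int(u)+2].reshape(-1,3),axis=0),0))
E
```

```text
valve [671.   7. 216.]
nut [643.   7. 226.]
lh [632. -52. 205.]
plate [629.  10. 186.]
sleeve [ 625. -124.  212.]
pipeL [700. 138. 163.]
pipeR [ 675. -152.  164.]
pin [422. 310. 116.]
drvb [468. 301. 130.]
drva [512. 292. 135.]
stand [445. 298.  59.]
bottle [592. 123. 185.]
dish [381. -47.  48.]
beaker [ 400. -177.    5.]
gauge [676. 207. 208.]
cock [ 641. -196.  197.]
g1 [414. 393. 108.]
g2 [319. 329. 111.]
g3 [343. 255. 111.]
```

View pics/crop1.png

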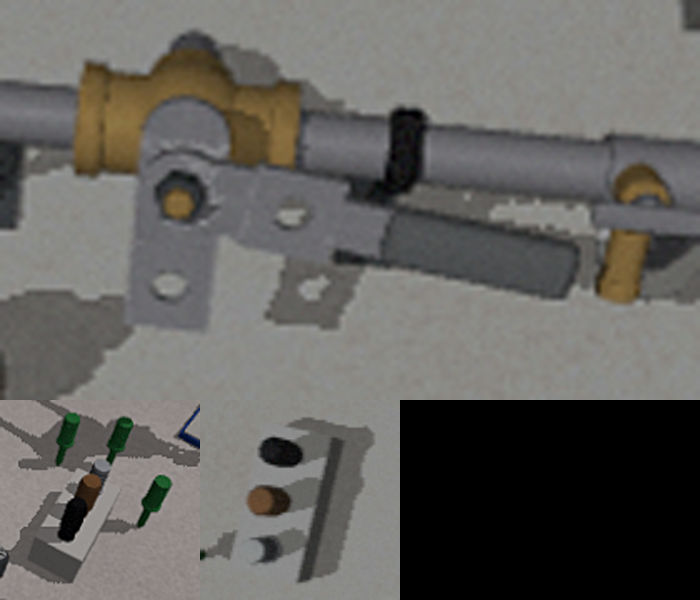

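The crop confirms it: the stand holds a black driver, a wooden driver and a light-grey steel/aluminium pin at its near end. The pin's top measures z=116, which is what 60+56 should give. The green look-alikes stand outside the stand. In the crop, the holes are at (294,213) for the lever and (170,286) for the plate.

```bash
cat >> h.py <<'E'
def fitframe(s):
    C=cloud(s)
    def med(u,v,r=1): return np.median(C[v-r:v+r+1,u-r:u+r+1].reshape(-1,3),axis=0)
    L=[]
    for u in list(range(208,228,3))+list(range(328,352,3)):
        col=C[95:130,u]; i=np.argmax(np.where((col[:,2]<172),col[:,2],0)); L.append(col[i])
    return np.array(L)
E
python3 - <<'E'
from h import *
s=pickle.load(open('top.pkl','rb')); C=cloud(s)
# pipe: edges in range: points with z in 140..168, x 650-720
def pipe(y0,y1):
    m=(C[...,1]>y0)&(C[...,1]<y1)&(C[...,2]>152)&(C[...,2]<170)&(C[...,0]>640)&(C[...,0]<730)
    P=C[m]; return P
for y0,y1 in((75,95),(115,150),(-150,-135),(-95,-75)):
    P=pipe(y0,y1); print(len(P),P.mean(0).round(1),P.max(0).round(1),P.min(0).round(1))
P=np.vstack([pipe(115,150),pipe(-150,-135),pipe(75,90)])
A=np.polyfit(P[:,1],P[:,0],1); print('line x=',A)
a=np.arctan(A[0]); ey=np.array([np.sin(a),np.cos(a),0]); ex=np.array([ey[1],-ey[0],0]); th=np.radians(35)
zs=-np.sin(th)*ex+np.cos(th)*np.array([0,0,1]); xp=np.cos(th)*ex+np.sin(th)*np.array([0,0,1])
print('ey',ey,'zs',zs,'xp',xp)
def plane(pts):
    for u,v in pts: print((u,v), C[v,u].round(1), (C[v,u]@zs).round(1))
print('plate');plane([(270,134),(277,136),(280,141),(270,148),(279,150),(275,151),(269,141)])
print('lever');plane([(291,126),(293,133),(304,128),(305,134),(300,137)])
print('sleeve');plane([(325,133),(335,136),(345,139),(330,138)])
o=np.array([A[1],0,150]); print('pipe axis.zs',o@zs)
E
```

```text
110 [697.6  86.  161.7] [714.9  95.  169.5] [685.4  76.6 152.5]
184 [701.2 132.3 161. ] [717.8 149.9 167.3] [688.4 115.3 152.2]
79 [ 674.5 -142.2  161.5] [ 689.4 -135.   167.7] [ 662.9 -149.8  153.5]
113 [679.6 -85.4 162.5] [696.2 -75.5 169.6] [664.1 -94.4 152.4]
line x= [9.75544689e-02 6.88468549e+02]
ey [0.09709355 0.99527526 0.        ] zs [-0.57086644  0.05569057  0.81915204] xp [ 0.81528176 -0.07953438  0.57357644]
plate
(270, 134) [635.1  17.2 189.2] -206.6
(277, 136) [630.9   1.7 188.1] -206.0
(280, 141) [621.   -5.2 182.1] -205.6
(270, 148) [606.8  16.8 172.4] -204.2
(279, 150) [602.8  -3.5 169.9] -205.1
(275, 151) [600.7   5.4 168.2] -204.9
(269, 141) [621.1  19.2 180.3] -205.9
lever
(291, 126) [648.3 -27.5 211.4] -198.4
(293, 133) [634.5 -32.4 204.6] -196.4
(304, 128) [643.6 -55.3 213.6] -195.5
(305, 134) [632.1 -58.2 206. ] -195.4
(300, 137) [626.6 -47.9 200.5] -196.1
sleeve
(325, 133) [ 632.8 -100.   214.7] -190.9
(335, 136) [ 626.8 -121.6  212.5] -190.6
(345, 139) [ 620.9 -143.3  210.2] -190.3
(330, 138) [ 622.9 -111.3  210.3] -189.5
pipe axis.zs -270.1507804348758
```

```bash
cat >> h.py <<'E'
a_=np.arctan(0.09755); ey=np.array([np.sin(a_),np.cos(a_),0]); ex=np.array([ey[1],-ey[0],0]); th=np.radians(35)
zs=-np.sin(th)*ex+np.cos(th)*np.array([0,0,1]); xp=np.cos(th)*ex+np.sin(th)*np.array([0,0,1])
def onplane(s,u,v,h,n=zs):
    o,d=ray(s,u,v); return o+d*((h-o@n)/(d@n))
def holes(g,h): pass
E
python3 - <<'E'
from h import *
s=pickle.load(open('top.pkl','rb')); C=cloud(s); t=pickle.load(open('scene.pkl','rb'))
# refine hole centres: bright pixels (bench seen through) inside local box
def hole(s,u,v,r,show=False):
    g=cv2.resize(s['pixels'][v-r:v+r+1,u-r:u+r+1].mean(2).astype(np.float32),None,fx=8,fy=8,interpolation=cv2.INTER_CUBIC)
    return g
ph=onplane(s,170/5+240-.4,286/5+88-.4,-205.5); lh=onplane(s,293/5+240-.4,213/5+88-.4,-196.4)
print('ph',ph,'lh',lh)
st=ph+50*xp; print('stem@plate',st)
def uv(p): d=p-st; return np.array([d@xp,d@ey,d@zs])
print('lh in valve frame',uv(lh),np.hypot(*uv(lh)[:2]),'ang',np.arctan2(-uv(lh)[1],-uv(lh)[0]))
# sleeve centre by mask: points within 0..25 above plate & beyond r
m=np.stack([(C-st)@a for a in(xp,ey,zs)],-1)
mk=(m[...,2]>11)&(m[...,2]<20)&(m[...,1]<-75)&(m[...,1]>-180)&(m[...,0]>-80)&(m[...,0]<30)&(s['pixels'].mean(2)<110)
n,l,stt,c=cv2.connectedComponentsWithStats(mk.astype(np.uint8)); i=1+np.argmax(stt[1:,4])
q=m[l==i]; print('sleeve',len(q),q.mean(0),q.min(0),q.max(0)); 
ca=q[:,:2]-q[:,:2].mean(0); w=np.linalg.svd(ca,full_matrices=False)[2][0]; print('dir',w,'mean ang',np.arctan2(-q.mean(0)[1],-q.mean(0)[0]), np.arctan2(abs(w[1]),abs(w[0])),np.hypot(*q.mean(0)[:2]))
# valve cross-check
print('expected stem at plate from pipe', [688.47+.09755*st[1]- np.sin(th)*64.6*ex[0]])
# pin top
top=np.abs(C[...,2]-116)<4
mk=top&(np.hypot(C[...,0]-422,C[...,1]-310)<20); P=C[mk]; print('pin',len(P),P.mean(0),P.min(0),P.max(0))
for n_,c_,z in(('b',(468,301),130),('a',(512,292),135)):
    mk=(abs(C[...,2]-z)<3)&(np.hypot(C[...,0]-c_[0],C[...,1]-c_[1])<22);P=C[mk];print(n_,P.mean(0))
ys,xs=np.where(top&(np.hypot(C[...,0]-422,C[...,1]-310)<20)); print(xs.min(),xs.max(),ys.min(),ys.max())
E
```

```text
ph [613.42205612   8.8292197  176.02413813] lh [639.72420907 -43.23582437 209.00265966]
stem@plate [654.1861619    4.85268118 204.70295995]
lh in valve frame [ -5.49984917 -49.26541913   9.1       ] 49.57146218657821 ang 1.4596195481923582
sleeve 417 [ -14.08172924 -130.49183137   15.34303424] [ -30.00892272 -173.32345439   11.04784812] [  1.54709266 -88.38947278  19.74737458]
dir [-0.11077325 -0.99384571] mean ang 1.4632995849806547 1.459795274336916 131.24943105335845
expected stem at plate from pipe [np.float64(652.0653913145339)]
pin 77 [420.18202496 318.96453355 115.32258608] [409.78525378 307.9318782  112.18747158] [430.92742985 329.46094491 118.5683463 ]
b [466.42694596 309.19304701 129.52217149]
a [512.77379446 299.58839536 134.59795914]
136 145 225 234
```

```bash
cat >> h.py <<'E'
from scipy.spatial.transform import Rotation as Rn
st=np.array([654.19,4.85,204.70])
def vw(x,y,z): return st+x*xp+y*ey+z*zs
def grasp(th_,up=0,r=130):
    d=-(np.cos(th_)*xp+np.sin(th_)*ey); X=-zs; Y=np.sin(th_)*xp-np.cos(th_)*ey
    return st+r*d+(7+up)*zs, np.c_[X,Y,np.cross(X,Y)]
def rel(p,R,frm=None):
    o=bot.get_obs() if frm is None else dict(position=frm[0],eef_rot=frm[1])
    R0=np.array(o['eef_rot']); 
    return (R0.T@(np.array(p)-o['position'])).round(1), Rn.from_matrix(R0.T@R).as_rotvec().round(3)
E
python3 -c "
from h import *
p,R=grasp(1.461,100);print(p,R.round(3));print(rel(p,R))"
```

```text
[ 568.94809726 -116.66520895  284.17875194] [[ 0.571  0.8   -0.186]
 [-0.056 -0.188 -0.981]
 [-0.819  0.57  -0.063]]
(array([ -64.5, -520.3,  578.3]), array([ 1.432, -0.394,  0.542]))
```

step_arm:
  rows:
    - {"dx":-50}
    - {"dx":-100}
    - {"dx":-110,"dy":-40,"dz":45,"rx":0.1}
    - {"dx":-110,"dy":-70,"dz":80,"rx":0.2}
    - {"dx":-110,"dy":-110,"dz":120,"rx":0.35,"ry":-0.05,"rz":0.08}
    - {"dx":-110,"dy":-145,"dz":160,"rx":0.5,"ry":-0.1,"rz":0.15}
    - {"dx":-110,"dy":-180,"dz":200,"rx":0.6,"ry":-0.15,"rz":0.2}
    - {"dx":-110,"dy":-215,"dz":240,"rx":0.7,"ry":-0.2,"rz":0.25}
    - {"dx":-110,"dy":-250,"dz":280,"rx":0.8,"ry":-0.22,"rz":0.3}
    - {"dx":-110,"dy":-285,"dz":320,"rx":0.9,"ry":-0.25,"rz":0.35}

```text
$.rows[0]: bad value
```

```bash
python3 -c "
from h import *
p,R=grasp(1.461,100);print(rel(p,R),bot.get_obs()['joints'].round(0))"
```

```text
(array([ -64.5, -520.3,  578.3]), array([ 1.432, -0.394,  0.542])) [66. 16. 86.  0. 78. -7.]
```

step_arm:
  rows:
    - {"dx":-50,"dy":0,"dz":0,"rx":0,"ry":0,"rz":0,"gripper":1}
    - {"dx":-100,"dy":0,"dz":0,"rx":0,"ry":0,"rz":0,"gripper":1}
    - {"dx":-110,"dy":-40,"dz":45,"rx":0.1,"ry":0,"rz":0,"gripper":1}
    - {"dx":-110,"dy":-70,"dz":80,"rx":0.2,"ry":0,"rz":0,"gripper":1}
    - {"dx":-110,"dy":-105,"dz":115,"rx":0.35,"ry":-0.05,"rz":0.08,"gripper":1}
    - {"dx":-110,"dy":-140,"dz":150,"rx":0.5,"ry":-0.1,"rz":0.15,"gripper":1}
    - {"dx":-110,"dy":-175,"dz":190,"rx":0.6,"ry":-0.15,"rz":0.2,"gripper":1}
    - {"dx":-110,"dy":-210,"dz":225,"rx":0.7,"ry":-0.2,"rz":0.25,"gripper":1}
    - {"dx":-110,"dy":-245,"dz":265,"rx":0.8,"ry":-0.22,"rz":0.3,"gripper":1}
    - {"dx":-110,"dy":-280,"dz":300,"rx":0.9,"ry":-0.25,"rz":0.35,"gripper":1}

```text
t: 1.1
position: [367.5, 203.0, 329.7]
eef_rot: [[0.398, 0.853, 0.338], [0.08, 0.334, -0.939], [-0.914, 0.401, 0.065]]
contact_force: [0.2, -0.0, 0.1]
gripper_width: 85.7
```

```bash
python3 -c "
from h import *
p,R=grasp(1.461,100);print(rel(p,R),bot.get_obs()['joints'].round(0))"
```

```text
(array([ 96.4,  46.6, 365.2]), array([ 0.527, -0.151,  0.189])) [ 24. -14. 106.  -6.  65.   5.]
```

step_arm:
  rows:
    - {"dx":10,"dy":5,"dz":45,"rx":0.06,"ry":-0.02,"rz":0.02,"gripper":0.8}
    - {"dx":20,"dy":10,"dz":90,"rx":0.13,"ry":-0.04,"rz":0.05,"gripper":0.8}
    - {"dx":35,"dy":15,"dz":130,"rx":0.2,"ry":-0.06,"rz":0.07,"gripper":0.8}
    - {"dx":45,"dy":20,"dz":175,"rx":0.27,"ry":-0.08,"rz":0.1,"gripper":0.8}
    - {"dx":55,"dy":27,"dz":220,"rx":0.34,"ry":-0.1,"rz":0.12,"gripper":0.8}
    - {"dx":70,"dy":33,"dz":260,"rx":0.41,"ry":-0.12,"rz":0.15,"gripper":0.8}
    - {"dx":80,"dy":40,"dz":305,"rx":0.48,"ry":-0.14,"rz":0.17,"gripper":0.8}
    - {"dx":90,"dy":44,"dz":345,"rx":0.527,"ry":-0.151,"rz":0.189,"gripper":0.8}
    - {"dx":96.4,"dy":46.6,"dz":365.2,"rx":0.527,"ry":-0.151,"rz":0.189,"gripper":0.8}
    - {"dx":96.4,"dy":46.6,"dz":365.2,"rx":0.527,"ry":-0.151,"rz":0.189,"gripper":0.8}

```text
t: 2.1
position: [570.4, -117.2, 282.6]
eef_rot: [[0.567, 0.802, -0.187], [-0.056, -0.189, -0.98], [-0.822, 0.566, -0.062]]
contact_force: [-0.7, 0.1, -0.4]
gripper_width: 68.5
```

```bash
python3 -c "
from h import *
p,R=grasp(1.461,100);print(rel(p,R),bot.get_obs()['joints'].round(0))
p,R=grasp(1.461,0);print(rel(p,R))
s=snap('wrist');print(s['position'],proj(s,[vw(-14.2,-129.2,16),vw(-50,0,0),vw(-5.5,-49.7,9)]))
cv2.imwrite('pics/w1.png',s['pixels'])"
```

```text
(array([-2.2, -0.3, -0.4]), array([-0.   ,  0.001,  0.004])) [-26.  -2. 108.  17.  42. -23.]
(array([97.8,  0.1, -0.5]), array([-0.   ,  0.001,  0.004]))
[497.62073748 -25.95104345 414.06426003] [[256.27305942 195.11524799]
 [189.89497629  30.66447666]
 [256.28509221  93.29757637]]
```

View pics/w1.png

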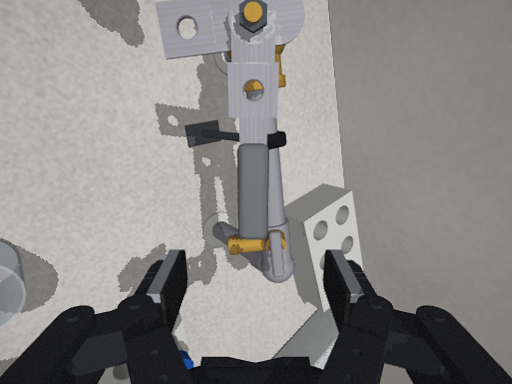

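The wrist view shows the sleeve centre at (253,192), the lever hole at (254,90) and the plate hole at (187,29). All three are within 3 px of prediction, so I'll go down and grasp.

step_arm:
  rows:
    - {"dx":30,"dy":0,"dz":0,"rx":0,"ry":0,"rz":0,"gripper":0.8}
    - {"dx":60,"dy":0,"dz":0,"rx":0,"ry":0,"rz":0,"gripper":0.8}
    - {"dx":85,"dy":0,"dz":0,"rx":0,"ry":0,"rz":0,"gripper":0.8}
    - {"dx":97,"dy":-0.5,"dz":0,"rx":0,"ry":0,"rz":0,"gripper":0.8}
    - {"dx":97,"dy":-0.5,"dz":0,"rx":0,"ry":0,"rz":0,"gripper":0.2}
    - {"dx":97,"dy":-0.5,"dz":0,"rx":0,"ry":0,"rz":0,"gripper":0.2}
    - {"dx":97,"dy":-0.5,"dz":0,"rx":0,"ry":0,"rz":0,"gripper":0.2}
    - {"dx":97,"dy":-0.5,"dz":0,"rx":0,"ry":0,"rz":0,"gripper":0.2}
    - {"dx":97,"dy":-0.5,"dz":0,"rx":0,"ry":0,"rz":0,"gripper":0.2}
  force: 35

```text
t: 3.05
position: [624.5, -120.0, 205.3]
eef_rot: [[0.57, 0.801, -0.184], [-0.056, -0.185, -0.981], [-0.82, 0.57, -0.061]]
contact_force: [0.5, 0.1, -0.5]
gripper_width: 16.9
```

```bash
python3 -c "
from h import *
o=bot.get_obs();print(o['gripper_width'],o['contact_force'],o['joints'].round(0))
print('err',rel(*grasp(1.461)))
for k in range(1,11): print(k,*rel(*grasp(1.461-.073*k)))"
```

```text
16.936705015620696 [ 0.45141828  0.14356476 -0.53800589] [-23.   6. 111.  20.  30. -26.]
err (array([ 3.5, -0.1,  2.1]), array([0.003, 0.   , 0.001]))
1 [ 3.5 -9.6  1.8] [0.076 0.    0.001]
2 [  3.5 -19.    0.7] [0.149 0.    0.001]
3 [  3.5 -28.3  -1.1] [0.222 0.    0.001]
4 [  3.5 -37.5  -3.5] [0.295 0.    0.001]
5 [  3.5 -46.5  -6.6] [0.368 0.    0.001]
6 [  3.6 -55.2 -10.3] [0.441 0.    0.001]
7 [  3.6 -63.6 -14.7] [0.514 0.    0.001]
8 [  3.6 -71.7 -19.6] [0.587 0.    0.001]
9 [  3.6 -79.4 -25.2] [0.66  0.    0.001]
10 [  3.6 -86.7 -31.2] [0.733 0.    0.001]
```

The width matches the commanded 17 mm, but the sleeve is 26 mm wide, so I'll look before moving.

```bash
python3 -c "
from h import *
s=snap('wrist');t=snap('scene','scene2');
g=s['pixels'][100:384,100:420]; c=t['pixels'][150:310,100:280]
a=cv2.resize(g,(400,355)); b=cv2.resize(c,(400,355),interpolation=cv2.INTER_CUBIC)
cv2.imwrite('pics/w2.png',np.hstack([a,b]))
print(bot.get_obs()['gripper_width'],bot.get_obs()['position'])"
```

```text
16.96709602770572 [ 624.41215695 -119.97205001  204.80824742]
```

View pics/w2.png

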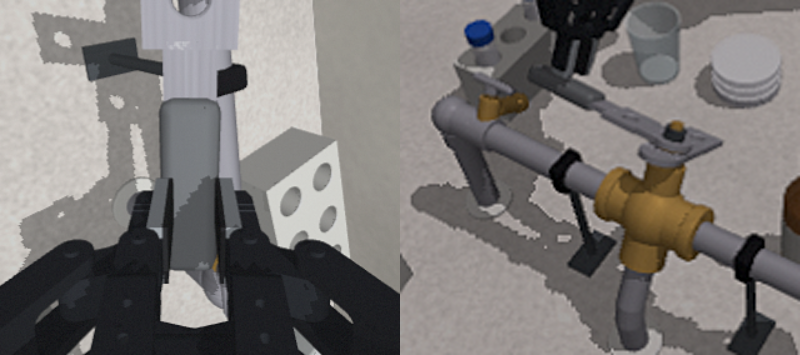

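step_arm:
  rows:
    - {"dx":2.5,"dy":0,"dz":1,"rx":0,"ry":0,"rz":0,"gripper":0.1}
    - {"dx":2.5,"dy":0,"dz":1,"rx":0,"ry":0,"rz":0,"gripper":0.1}
    - {"dx":2.5,"dy":0,"dz":1,"rx":0,"ry":0,"rz":0,"gripper":0.1}

```text
t: 3.45
position: [625.7, -121.0, 201.8]
eef_rot: [[0.569, 0.802, -0.184], [-0.055, -0.186, -0.981], [-0.821, 0.568, -0.062]]
contact_force: [0.2, -0.5, -0.2]
gripper_width: 8.9
```

```bash
python3 -c "
from h import *
o=bot.get_obs();print(o['gripper_width'],o['contact_force'],o['position'])
print('err',rel(*grasp(1.461)))
s=snap('wrist','w3');C=cloud(s);V=np.stack([(C-st)@a for a in(xp,ey,zs)],-1)
for v in (200,230,260,280,300,320):
  print(v,[tuple(V[v,u].round(0).astype(int)) for u in range(200,310,9)])
"
```

```text
8.947152763211012 [ 0.1782379  -0.47403685 -0.22288161] [ 625.65338362 -121.03135942  201.81614229]
err (array([-0.1,  0.8,  1.1]), array([ 0.003, -0.   ,  0.003]))
200 [(np.int64(-87), np.int64(-163), np.int64(-190)), (np.int64(-77), np.int64(-167), np.int64(-196)), (np.int64(-67), np.int64(-170), np.int64(-203)), (np.int64(-57), np.int64(-174), np.int64(-211)), (np.int64(-22), np.int64(-96), np.int64(16)), (np.int64(-17), np.int64(-96), np.int64(18)), (np.int64(-13), np.int64(-96), np.int64(17)), (np.int64(-9), np.int64(-97), np.int64(16)), (np.int64(-4), np.int64(-98), np.int64(15)), (np.int64(4), np.int64(-123), np.int64(-53)), (np.int64(11), np.int64(-127), np.int64(-62)), (np.int64(41), np.int64(-210), np.int64(-281)), (np.int64(56), np.int64(-214), np.int64(-289))]
230 [(np.int64(-92), np.int64(-201), np.int64(-186)), (np.int64(-83), np.int64(-205), np.int64(-194)), (np.int64(-73), np.int64(-210), np.int64(-200)), (np.int64(-62), np.int64(-214), np.int64(-208)), (np.int64(-24), np.int64(-112), np.int64(15)), (np.int64(-19), np.int64(-112), np.int64(17)), (np.int64(-15), np.int
[... 2064 characters left out ...]
.int64(1), np.int64(-117), np.int64(68)), (np.int64(5), np.int64(-122), np.int64(62))]
320 [(np.int64(-31), np.int64(-109), np.int64(84)), (np.int64(-28), np.int64(-109), np.int64(85)), (np.int64(-25), np.int64(-110), np.int64(84)), (np.int64(-22), np.int64(-110), np.int64(84)), (np.int64(-21), np.int64(-119), np.int64(74)), (np.int64(-56), np.int64(-361), np.int64(-209)), (np.int64(-30), np.int64(-247), np.int64(-74)), (np.int64(-21), np.int64(-239), np.int64(-64)), (np.int64(-9), np.int64(-127), np.int64(66)), (np.int64(-6), np.int64(-111), np.int64(85)), (np.int64(-3), np.int64(-112), np.int64(84)), (np.int64(-1), np.int64(-113), np.int64(84)), (np.int64(2), np.int64(-113), np.int64(84))]
```

```bash
python3 -c "
from h import *
o=bot.get_obs();s=pickle.load(open('w3.pkl','rb'));C=cloud(s)
T=(C-o['position'])@o['eef_rot']
dk=s['pixels'].max(2)
print('cam in tool',(s['position']-o['position'])@o['eef_rot'])
for v in range(236,262,3):
  print(v,[(u,tuple(int(q) for q in T[v,u]),int(dk[v,u])) for u in (215,224,233,239,245,251,257,263,269,275,281,287)])
for sg in (-1,1):
  m=(T[...,1]*sg>0)&(T[...,1]*sg<40)&(abs(T[...,2])<25)&(T[...,0]<-12)
  P=T[m];print(sg,len(P),P[:,0].max(),P[np.argsort(-P[:,0])[:5]].round(0).tolist())
"
```

```text
cam in tool [-154.43452423   -1.12857985  -84.01453713]
236 [(215, (204, -51, 94), 209), (224, (210, -41, 97), 136), (233, (-8, -12, -11), 101), (239, (-8, -9, -11), 125), (245, (-9, -6, -12), 127), (251, (-8, -3, -11), 126), (257, (-9, 0, -11), 128), (263, (-8, 3, -11), 129), (269, (-7, 6, -11), 126), (275, (-5, 9, -9), 103), (281, (59, 18, 22), 170), (287, (60, 23, 22), 167)]
239 [(215, (203, -52, 98), 202), (224, (210, -41, 101), 131), (233, (-7, -12, -9), 102), (239, (-10, -9, -10), 126), (245, (-8, -6, -9), 125), (251, (-9, -3, -10), 129), (257, (-9, 0, -10), 128), (263, (-9, 3, -10), 129), (269, (-8, 6, -9), 125), (275, (-6, 9, -8), 100), (281, (58, 18, 24), 169), (287, (60, 23, 25), 168)]
242 [(215, (199, -51, 100), 144), (224, (209, -41, 105), 135), (233, (-15, -11, -11), 78), (239, (-14, -9, -11), 94), (245, (-15, -6, -11), 70), (251, (-8, -3, -8), 128), (257, (-8, 0, -8), 131), (263, (-14, 2, -11), 107), (269, (-15, 5, -11), 93), (275, (-15, 8, -11), 87), (281, (59, 18, 27), 170), (287, (60, 23, 27), 165)]
245 [(215, (194, -51, 101), 213), (224, (208, -41, 109), 108), (233,
[... 1455 characters left out ...]
), (269, (-30, 5, -11), 106), (275, (-30, 8, -11), 103), (281, (-24, 11, -8), 35), (287, (-24, 14, -8), 35)]
260 [(215, (174, -49, 111), 78), (224, (-26, -15, -8), 39), (233, (-32, -10, -11), 101), (239, (-32, -8, -11), 103), (245, (-31, -5, -10), 28), (251, (-8, -3, 2), 91), (257, (-10, 0, 1), 89), (263, (-17, 2, -2), 61), (269, (-33, 5, -12), 100), (275, (-33, 7, -12), 103), (281, (-25, 11, -7), 32), (287, (-26, 13, -8), 36)]
-1 11649 -12.745908803671853 [[-13.0, -6.0, -10.0], [-14.0, -11.0, -11.0], [-14.0, -6.0, -7.0], [-15.0, -6.0, -9.0], [-15.0, -6.0, -8.0]]
1 12347 -14.244498092766575 [[-14.0, 3.0, -7.0], [-14.0, 3.0, -11.0], [-14.0, 3.0, -9.0], [-14.0, 3.0, -10.0], [-15.0, 3.0, -7.0]]
```

The wrist depth shows the pad tips 14 mm behind the reported TCP, where they should be 19 mm ahead. The fingers have closed in the air just above the sleeve, and the gap matches the reported width. The true grasp point is therefore about 33 mm behind the reported TCP. I'll open and go 33 mm deeper.

step_arm:
  rows:
    - {"dx":-5,"dy":0,"dz":0,"rx":0,"ry":0,"rz":0,"gripper":0.7}
    - {"dx":-5,"dy":0,"dz":0,"rx":0,"ry":0,"rz":0,"gripper":0.7}
    - {"dx":-5,"dy":0.5,"dz":1,"rx":0,"ry":0,"rz":0,"gripper":0.7}
    - {"dx":5,"dy":0.5,"dz":1,"rx":0,"ry":0,"rz":0,"gripper":0.7}
    - {"dx":15,"dy":0.5,"dz":1,"rx":0,"ry":0,"rz":0,"gripper":0.7}
    - {"dx":24,"dy":0.5,"dz":1,"rx":0,"ry":0,"rz":0,"gripper":0.7}
    - {"dx":32,"dy":0.5,"dz":1,"rx":0,"ry":0,"rz":0,"gripper":0.7}
    - {"dx":32,"dy":0.5,"dz":1,"rx":0,"ry":0,"rz":0,"gripper":0.7}

```text
t: 4.3
position: [644.1, -123.6, 173.9]
eef_rot: [[0.567, 0.803, -0.184], [-0.054, -0.186, -0.981], [-0.822, 0.566, -0.062]]
contact_force: [-0.1, 0.5, -0.1]
gripper_width: 59.7
```

```bash
python3 -c "
from h import *
o=bot.get_obs();print(o['contact_force'],o['gripper_width'])
s=snap('wrist','w4');C=cloud(s)
T=(C-o['position'])@o['eef_rot']
for sg in (-1,1):
  m=(T[...,1]*sg>15)&(T[...,1]*sg<60)&(abs(T[...,2])<16)&(T[...,0]<0)
  P=T[m];print(sg,len(P),P[np.argsort(-P[:,0])[:40:4]].round(0).tolist())
"
```

```text
[-0.10656807  0.53126758 -0.07370455] 59.6518217861607
-1 9418 [[-16.0, -31.0, 6.0], [-17.0, -31.0, -6.0], [-17.0, -31.0, 6.0], [-18.0, -31.0, 7.0], [-18.0, -31.0, -1.0], [-18.0, -31.0, -5.0], [-19.0, -31.0, -4.0], [-19.0, -31.0, -5.0], [-19.0, -31.0, -10.0], [-19.0, -31.0, -10.0]]
1 9955 [[-17.0, 29.0, -8.0], [-17.0, 29.0, 7.0], [-18.0, 28.0, -3.0], [-18.0, 29.0, 7.0], [-18.0, 28.0, -2.0], [-19.0, 29.0, 2.0], [-19.0, 29.0, 6.0], [-19.0, 29.0, -5.0], [-19.0, 28.0, 0.0], [-19.0, 29.0, 7.0]]
```

step_arm:
  rows:
    - {"dx":0,"dy":0,"dz":0,"rx":0,"ry":0,"rz":0,"gripper":0.2}
    - {"dx":0,"dy":0,"dz":0,"rx":0,"ry":0,"rz":0,"gripper":0.2}
    - {"dx":0,"dy":0,"dz":0,"rx":0,"ry":0,"rz":0,"gripper":0.2}
    - {"dx":0,"dy":0,"dz":0,"rx":0,"ry":0,"rz":0,"gripper":0.2}
    - {"dx":0,"dy":0,"dz":0,"rx":0,"ry":0,"rz":0,"gripper":0.2}
  force: 35

```text
t: 4.85
position: [643.7, -123.7, 176.1]
eef_rot: [[0.569, 0.802, -0.183], [-0.055, -0.185, -0.981], [-0.821, 0.568, -0.061]]
contact_force: [-3.5, -0.3, 2.7]
gripper_width: 25.4
```

```bash
python3 -c "
from h import *
o=bot.get_obs();print(o['gripper_width'],o['contact_force'],o['joints'].round(0))
print('err',rel(*grasp(1.461,-33)))
g0=grasp(1.461,-33)
for k in range(1,11): print(k,*rel(*grasp(1.461-.073*k,-33),g0))"
```

```text
25.364793881306728 [-3.4822891  -0.30935126  2.6658593 ] [-23.  10. 112.  22.  26. -28.]
err (array([1.5, 0.5, 0.2]), array([ 0.003, -0.   ,  0.003]))
1 [ 0.  -9.5 -0.3] [ 0.073  0.    -0.   ]
2 [ -0.  -18.9  -1.4] [ 0.146 -0.    -0.   ]
3 [ -0.  -28.2  -3.1] [ 0.219  0.    -0.   ]
4 [ -0.  -37.4  -5.5] [ 0.292  0.    -0.   ]
5 [  0.  -46.4  -8.6] [ 0.365  0.    -0.   ]
6 [ -0.  -55.1 -12.3] [ 0.438 -0.    -0.   ]
7 [ -0.  -63.6 -16.6] [ 0.511 -0.    -0.   ]
8 [  0.  -71.7 -21.5] [ 0.584  0.    -0.   ]
9 [ -0.  -79.4 -27.1] [ 0.657 -0.    -0.   ]
10 [ -0.  -86.7 -33.1] [ 0.73  0.   -0.  ]
```

The sleeve is gripped at 25.4 mm. Next I'll swing the first half.

step_arm:
  rows:
    - {"dx":0,"dy":-9.5,"dz":-0.3,"rx":0.073,"ry":0,"rz":0,"gripper":0.2}
    - {"dx":0,"dy":-18.9,"dz":-1.4,"rx":0.146,"ry":0,"rz":0,"gripper":0.2}
    - {"dx":0,"dy":-28.2,"dz":-3.1,"rx":0.219,"ry":0,"rz":0,"gripper":0.2}
    - {"dx":0,"dy":-37.4,"dz":-5.5,"rx":0.292,"ry":0,"rz":0,"gripper":0.2}
    - {"dx":0,"dy":-46.4,"dz":-8.6,"rx":0.365,"ry":0,"rz":0,"gripper":0.2}
    - {"dx":0,"dy":-55.1,"dz":-12.3,"rx":0.438,"ry":0,"rz":0,"gripper":0.2}
    - {"dx":0,"dy":-63.6,"dz":-16.6,"rx":0.511,"ry":0,"rz":0,"gripper":0.2}
    - {"dx":0,"dy":-71.7,"dz":-21.5,"rx":0.584,"ry":0,"rz":0,"gripper":0.2}
    - {"dx":0,"dy":-79.4,"dz":-27.1,"rx":0.657,"ry":0,"rz":0,"gripper":0.2}
    - {"dx":0,"dy":-86.7,"dz":-33.1,"rx":0.73,"ry":0,"rz":0,"gripper":0.2}

```text
t: 5.85
position: [579.6, -75.1, 128.2]
eef_rot: [[0.568, 0.474, -0.673], [-0.055, -0.793, -0.606], [-0.821, 0.381, -0.424]]
contact_force: [-3.7, 0.1, 0.1]
gripper_width: 25.7
```

```bash
python3 -c "
from h import *
o=bot.get_obs();print(o['gripper_width'],o['contact_force'],o['joints'].round(0))
print('err',rel(*grasp(.731,-33)))
print('to .06',rel(*grasp(.06,-33)),rel(*grasp(0.4,-33)))"
```

```text
25.666784957290037 [-3.69598544  0.08223491  0.1373314 ] [-19.   8. 123.  28.  17.   9.]
err (array([ 1.5,  1. , -1.2]), array([0.001, 0.003, 0.003]))
to .06 (array([  1.6, -79.8, -29.5]), array([0.672, 0.003, 0.002])) (array([  1.6, -41.2,  -8.3]), array([0.332, 0.003, 0.002]))
```

step_arm:
  rows:
    - {"dx":0,"dy":-9,"dz":-0.5,"rx":0.07,"ry":0,"rz":0,"gripper":0.2}
    - {"dx":0,"dy":-18,"dz":-1.5,"rx":0.14,"ry":0,"rz":0,"gripper":0.2}
    - {"dx":0,"dy":-26.5,"dz":-3.5,"rx":0.21,"ry":0,"rz":0,"gripper":0.2}
    - {"dx":0,"dy":-34.5,"dz":-5.5,"rx":0.275,"ry":0,"rz":0,"gripper":0.2}
    - {"dx":0,"dy":-41.2,"dz":-8,"rx":0.332,"ry":0,"rz":0,"gripper":0.2}

```text
t: 6.35
position: [563.8, -36.8, 114.6]
eef_rot: [[0.565, 0.231, -0.792], [-0.054, -0.948, -0.315], [-0.823, 0.22, -0.523]]
contact_force: [-8.5, -1.6, -0.2]
gripper_width: 25.4
```

```bash
python3 -c "
from h import *
o=bot.get_obs();print(o['gripper_width'],o['contact_force'],o['joints'].round(0))
print('err',rel(*grasp(.4,-33)))
g=grasp(.4,-33)
for a in(.3,.2,.1,.05,0): print(a,rel(*grasp(a,-33)))"
```

```text
25.437494596160743 [-8.45132302 -1.61678485 -0.19889927] [-14.   8. 126.  23.  13.  37.]
err (array([ 1.5,  1.2, -2. ]), array([0.001, 0.006, 0.004]))
0.3 (array([  1.5, -11.7,  -2.6]), array([0.101, 0.006, 0.004]))
0.2 (array([  1.6, -24.6,  -4.6]), array([0.201, 0.006, 0.004]))
0.1 (array([  1.6, -37.2,  -7.8]), array([0.301, 0.007, 0.003]))
0.05 (array([  1.6, -43.3,  -9.9]), array([0.351, 0.007, 0.003]))
0 (array([  1.6, -49.4, -12.2]), array([0.401, 0.007, 0.003]))
```

step_arm:
  rows:
    - {"dx":0,"dy":-9,"dz":0,"rx":0.07,"ry":-0.02,"rz":0,"gripper":0.2}
    - {"dx":0,"dy":-18,"dz":-1,"rx":0.14,"ry":-0.04,"rz":0,"gripper":0.2}
    - {"dx":0,"dy":-26.5,"dz":-2,"rx":0.21,"ry":-0.06,"rz":0,"gripper":0.2}
    - {"dx":0,"dy":-35,"dz":-4,"rx":0.28,"ry":-0.08,"rz":0,"gripper":0.2}
    - {"dx":0,"dy":-42,"dz":-6.5,"rx":0.345,"ry":-0.08,"rz":0,"gripper":0.2}
    - {"dx":0,"dy":-42,"dz":-6.5,"rx":0.345,"ry":-0.08,"rz":0,"gripper":0.2}

```text
t: 6.95
position: [557.6, 5.9, 107.4]
eef_rot: [[0.494, -0.056, -0.868], [-0.065, -0.998, 0.028], [-0.867, 0.042, -0.496]]
contact_force: [-7.1, 4.8, -1.0]
gripper_width: 25.8
```

```bash
python3 -c "
from h import *
o=bot.get_obs();print(o['gripper_width'],o['contact_force'],o['joints'].round(0))
R=o['eef_rot'];g=o['position']-33*R[:,0]-st;v=[g@xp,g@ey,g@zs];print(v,'theta',np.arctan2(-v[1],-v[0]))
yt=R[:,1];print('theta from jaw',np.arctan2(yt@xp,-yt@ey))
s=snap('top','top2');w=snap('wrist','w5')
a=cv2.resize(s['pixels'][88:188,220:340],(600,500),interpolation=cv2.INTER_CUBIC)[:,:]
b=cv2.resize(w['pixels'][0:384,56:456],(200,192))
out=np.zeros((500,800,3),np.uint8);out[:,:600]=a;out[:192,600:]=b
cv2.imwrite('pics/t2.png',out)
print(proj(w,[vw(-50,0,0),vw(-50,0,9)]))"
```

```text
25.770617489310986 [-7.11288079  4.82353784 -0.99492727] [ -6.   9. 123.  -2.  18.  88.]
[np.float64(-131.69934497532526), np.float64(-7.793822589168973), np.float64(8.375996386915403)] theta 0.059109962181802776
theta from jaw 0.05775486373079819
[[248.3878034   88.33424096]
 [248.18730699  90.78770393]]
```

View pics/t2.png

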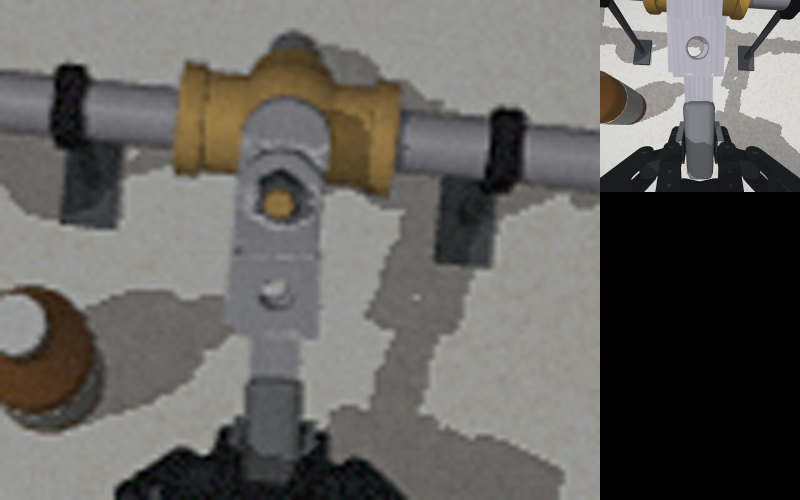

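The top view shows the lever almost at off, with the holes nearly in line and the bottle untouched. I'll turn the remaining 0.057 rad, then check the hole from near.

step_arm:
  rows:
    - {"dx":0,"dy":-4,"dz":0,"rx":0.03,"ry":0,"rz":0,"gripper":0.2}
    - {"dx":0,"dy":-7.5,"dz":0,"rx":0.057,"ry":0,"rz":0,"gripper":0.2}
    - {"dx":0,"dy":-7.5,"dz":0,"rx":0.057,"ry":0,"rz":0,"gripper":0.2}

```text
t: 7.35
position: [558.0, 12.8, 107.3]
eef_rot: [[0.494, -0.105, -0.863], [-0.065, -0.994, 0.084], [-0.867, 0.015, -0.498]]
contact_force: [-7.0, 3.7, -0.7]
gripper_width: 25.2
```

```bash
python3 -c "
from h import *
o=bot.get_obs();print(o['gripper_width'],o['contact_force'],o['joints'].round(0))
R=o['eef_rot'];g=o['position']-33*R[:,0]-st;v=[g@xp,g@ey,g@zs];print(v,'theta',np.arctan2(-v[1],-v[0]))
yt=R[:,1];print('theta from jaw',np.arctan2(yt@xp,-yt@ey))
w=snap('wrist','w6')
print(proj(w,[vw(-50,0,0),vw(-50,0,9)]))
cv2.imwrite('pics/t3.png',cv2.resize(w['pixels'][60:130,200:300],(800,560),interpolation=cv2.INTER_CUBIC))
"
```

```text
25.245663217081244 [-7.03374661  3.66643335 -0.6516598 ] [ -5.   9. 123.  -4.  18.  94.]
[np.float64(-132.00584287487132), np.float64(-0.8728468947890571), np.float64(8.389802281374639)] theta 0.006612087431446677
theta from jaw 0.0017016757731098705
[[254.66331583  88.18890718]
 [255.09434779  90.59797027]]
```

View pics/t3.png

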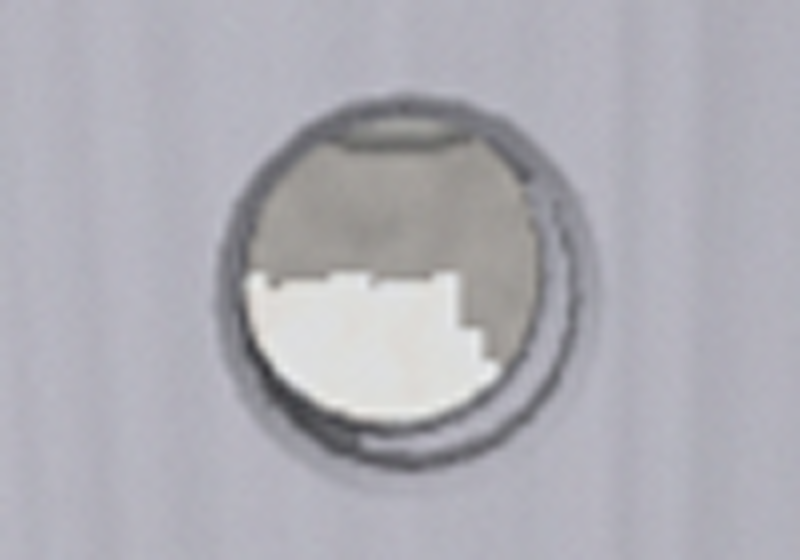

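The lever rim is centred at about crop x=410, but the plate hole shows a crescent on the right, with its edge at x=545 against the rim's 575. The lever is about 1.2 mm short of alignment, which is about 0.025 rad, so I'll correct that much.

step_arm:
  rows:
    - {"dx":0,"dy":-1.7,"dz":0,"rx":0.012,"ry":0,"rz":0,"gripper":0.2}
    - {"dx":0,"dy":-3.3,"dz":0,"rx":0.025,"ry":0,"rz":0,"gripper":0.2}
    - {"dx":0,"dy":-3.3,"dz":0,"rx":0.025,"ry":0,"rz":0,"gripper":0.2}

```text
t: 7.7
position: [558.3, 15.8, 107.2]
eef_rot: [[0.494, -0.127, -0.86], [-0.066, -0.992, 0.109], [-0.867, 0.003, -0.499]]
contact_force: [-7.8, 2.7, -1.1]
gripper_width: 25.1
```

```bash
python3 -c "
from h import *
o=bot.get_obs();print(o['gripper_width'],o['contact_force'])
w=snap('wrist','w7')
cv2.imwrite('pics/t4.png',cv2.resize(w['pixels'][60:130,200:300],(800,560),interpolation=cv2.INTER_CUBIC))
"
```

```text
25.073217049919005 [-7.79573327  2.67308367 -1.08966199]
```

View pics/t4.png

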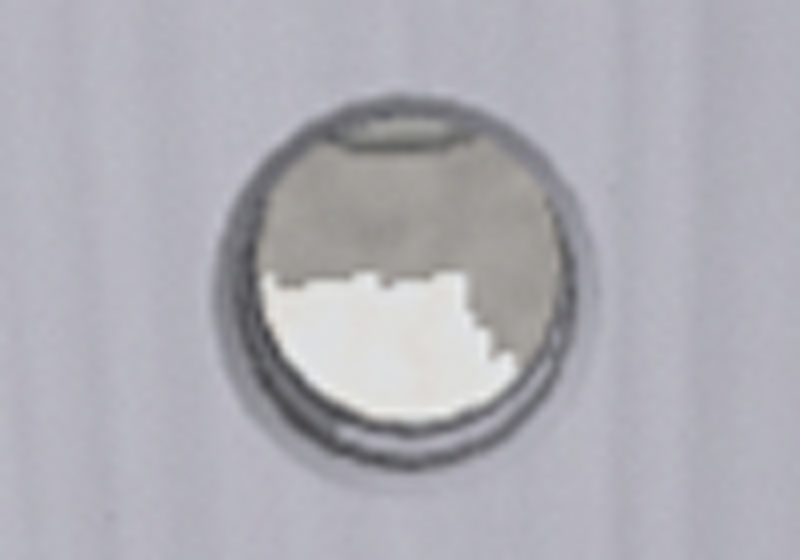

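The holes now look concentric: the opening spans x=260–560 and the lever rim is centred at 410. I'll release and back off.

step_arm:
  rows:
    - {"dx":0,"dy":0,"dz":0,"rx":0,"ry":0,"rz":0,"gripper":0.65}
    - {"dx":0,"dy":0,"dz":0,"rx":0,"ry":0,"rz":0,"gripper":0.65}
    - {"dx":0,"dy":0,"dz":0,"rx":0,"ry":0,"rz":0,"gripper":0.65}
    - {"dx":0,"dy":0,"dz":0,"rx":0,"ry":0,"rz":0,"gripper":0.65}
    - {"dx":-15,"dy":0,"dz":0,"rx":0,"ry":0,"rz":0,"gripper":0.65}
    - {"dx":-35,"dy":0,"dz":0,"rx":0,"ry":0,"rz":0,"gripper":0.65}
    - {"dx":-65,"dy":0,"dz":0,"rx":0,"ry":0,"rz":0,"gripper":0.65}
    - {"dx":-105,"dy":0,"dz":0,"rx":0,"ry":0,"rz":0,"gripper":0.65}
    - {"dx":-150,"dy":0,"dz":0,"rx":0,"ry":0,"rz":0,"gripper":0.65}
    - {"dx":-150,"dy":0,"dz":0,"rx":0,"ry":0,"rz":0,"gripper":0.65}

```text
t: 8.75
position: [489.0, 25.0, 246.4]
eef_rot: [[0.513, -0.128, -0.849], [-0.067, -0.992, 0.109], [-0.856, 0.001, -0.517]]
contact_force: [0.9, 1.1, 0.6]
gripper_width: 55.4
```

```bash
python3 - <<'E'
from h import *
o=bot.get_obs();print(o['gripper_width'],o['contact_force'],o['joints'].round(0),o['position'])
w=snap('wrist','w8'); s=snap('top','top3')
h=-196.4
# w7: lever hole rim centre
w7=pickle.load(open('w7.pkl','rb'))
print('lever hole from w7',onplane(w7,200+(408+.5)/8-.5,60+(285+.5)/8-.5,h))
p8=proj(w,vw(-50,0,9))[0]; print('pred',p8)
u,v=p8.round().astype(int)
g=cv2.resize(w['pixels'][v-30:v+30,u-40:u+40],(640,480),interpolation=cv2.INTER_CUBIC)
cv2.imwrite('pics/t5.png',g); print(u,v)
# stand pin target: dists
E
```

```text
55.4348059360228 [0.93886402 1.11155997 0.58693981] [ -4.  -8. 117.  -3.  40.  95.] [489.00023028  24.97633165 246.39300273]
lever hole from w7 [607.24011529  12.04821031 182.60615998]
pred [255.94846225 103.57794711]
256 104
```

View pics/t5.png

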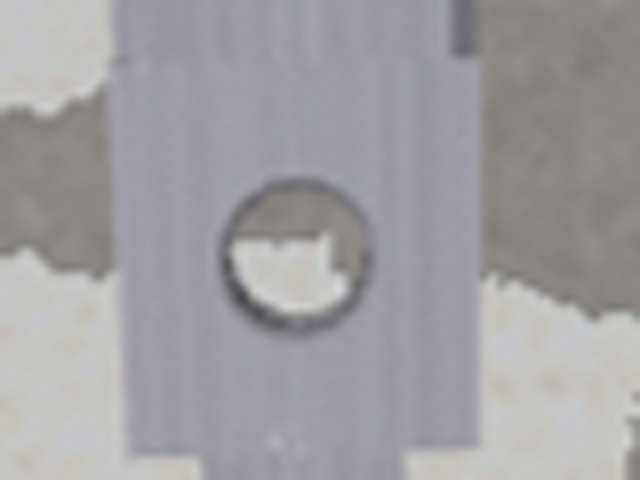

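The holes stay concentric after release: the hole is at crop (296,256) and evenly open all round. Next is the pin.

```bash
cat >> h.py <<'E'
yb=np.array([-.205,-.979,0]);yb/=np.linalg.norm(yb)
RP=np.c_[[0,0,-1.],yb,np.cross([0,0,-1.],yb)]
E
python3 - <<'E'
from h import *
w=pickle.load(open('w8.pkl','rb'))
print('lever hole from w8',onplane(w,216+296.5/8-.5,74+256.5/8-.5,-196.4), 'top', vw(-50,0,9.1))
print(rel([420.2,319,220],RP))
E
```

```text
lever hole from w8 [607.27107757  12.31502507 182.60959882] top [608.2310074    9.33329973 183.47546179]
(array([ -35.5, -283.1,  100.8]), array([ 0.076, -0.535,  0.019]))
```

step_arm:
  rows:
    - {"dx":-10,"dy":-40,"dz":14,"rx":0.01,"ry":-0.08,"rz":0,"gripper":0.65}
    - {"dx":-15,"dy":-82,"dz":28,"rx":0.02,"ry":-0.16,"rz":0.01,"gripper":0.65}
    - {"dx":-20,"dy":-125,"dz":43,"rx":0.03,"ry":-0.24,"rz":0.01,"gripper":0.65}
    - {"dx":-25,"dy":-165,"dz":58,"rx":0.045,"ry":-0.32,"rz":0.01,"gripper":0.65}
    - {"dx":-30,"dy":-205,"dz":72,"rx":0.055,"ry":-0.4,"rz":0.015,"gripper":0.65}
    - {"dx":-33,"dy":-245,"dz":87,"rx":0.065,"ry":-0.48,"rz":0.015,"gripper":0.65}
    - {"dx":-35.5,"dy":-283,"dz":101,"rx":0.076,"ry":-0.535,"rz":0.019,"gripper":0.65}
    - {"dx":-35.5,"dy":-283,"dz":101,"rx":0.076,"ry":-0.535,"rz":0.019,"gripper":0.65}
    - {"dx":-35.5,"dy":-283,"dz":101,"rx":0.076,"ry":-0.535,"rz":0.019,"gripper":0.65}

```text
t: 9.75
position: [419.4, 318.9, 215.9]
eef_rot: [[-0.008, -0.203, -0.979], [-0.003, -0.979, 0.203], [-1.0, 0.004, 0.007]]
contact_force: [-0.0, -0.3, 1.0]
gripper_width: 55.4
```

```bash
python3 - <<'E'
from h import *
o=bot.get_obs();print(o['gripper_width'],o['position'],o['joints'].round(0),rel([420.2,319,220],RP))
w=snap('wrist','w9');C=cloud(w)
T=(C-o['position'])@o['eef_rot']
m=(abs(C[...,2]-115.5)<3)&(np.hypot(C[...,0]-420,C[...,1]-319)<18);P=C[m];print('pin top',len(P),P.mean(0),(P.min(0)+P.max(0))/2)
print('rim',cv2.minEnclosingCircle(P[:,:2].astype(np.float32)))
for n_,c_,z in(('b',(466.5,309),130),('a',(512.8,299.6),135)):
    mk=(abs(C[...,2]-z)<3)&(np.hypot(C[...,0]-c_[0],C[...,1]-c_[1])<22);P=C[mk];print(n_,len(P),cv2.minEnclosingCircle(P[:,:2].astype(np.float32)) if len(P) else '')
cv2.imwrite('pics/w9.png',w['pixels']); print(proj(w,[[420.2,319,116]]))
E
```

```text
55.411159155656954 [419.37487323 318.90267345 215.92457307] [ 30.  12.  92.   0.  76. 131.] (array([-4.1, -0.2, -0.8]), array([ 0.002,  0.007, -0.004]))
pin top 558 [419.37570479 321.64596874 115.32612058] [418.70168949 321.79434465 115.09192071]
rim ((418.89556884765625, 321.93585205078125), 11.838504791259766)
b 826 ((465.6265563964844, 311.791259765625), 12.864858627319336)
a 667 ((512.6795654296875, 302.0140380859375), 10.208686828613281)
[[254.89890262 188.30377885]]
```

View pics/w9.png

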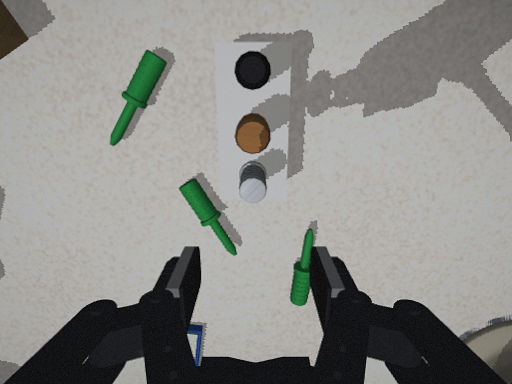

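The view shows the grey pin at (252,190), with the wooden driver at (252,134), the black driver at (252,70) and the green look-alikes off to the sides. I'll measure the pad centre in the same picture so I can place the jaw relative to the pin.

```bash
python3 - <<'E'
from h import *
o=bot.get_obs();w=pickle.load(open('w9.pkl','rb'));C=cloud(w)
T=(C-o['position'])@o['eef_rot']
for sg in (-1,1):
  m=(T[...,1]*sg>15)&(T[...,1]*sg<60)&(abs(T[...,2])<16)&(T[...,0]<0)&(T[...,0]>-45)
  P=T[m];print(sg,len(P),'inner y',np.percentile(abs(P[:,1]),[2,10,30]),'z',np.percentile(P[:,2],[2,98]),'tip',np.percentile(P[:,0],99))
print('pin in tool',(np.array([418.9,321.9,116])-o['position'])@o['eef_rot'])
m=(T[...,0]>-140)&(T[...,0]<-60)&(abs(T[...,1])<45)
P=T[m]; print('body?',len(P), np.histogram(P[:,0],bins=8))
E
```

```text
-1 1421 inner y [29.17499958 29.28654477 29.43742945] z [-10.46262593  10.76300542] tip -15.924600149558556
1 1419 inner y [26.00685249 26.09624279 26.25406554] z [-10.5510764   10.80180776] tip -16.017579127708487
pin in tool [100.59483671  -3.883136     0.50263389]
body? 12296 (array([1301, 2911, 2691, 1376,  288,  617, 2128,  984]), array([-99.15196255, -94.25823042, -89.36449829, -84.47076616,
       -79.57703403, -74.6833019 , -69.78956977, -64.89583764,
       -60.0021055 ]))
```

```bash
python3 -c "
from h import *
print(rel([418.6,320.3,63],RP))"
```

```text
(array([ 1.536e+02, -2.400e+00,  1.000e-01]), array([ 0.001,  0.006, -0.003]))
```

step_arm:
  rows:
    - {"dx":30,"dy":-2.4,"dz":0,"rx":0.001,"ry":0.006,"rz":-0.003,"gripper":0.65}
    - {"dx":70,"dy":-2.4,"dz":0,"rx":0.001,"ry":0.006,"rz":-0.003,"gripper":0.65}
    - {"dx":105,"dy":-2.4,"dz":0,"rx":0.001,"ry":0.006,"rz":-0.003,"gripper":0.65}
    - {"dx":130,"dy":-2.4,"dz":0,"rx":0.001,"ry":0.006,"rz":-0.003,"gripper":0.65}
    - {"dx":145,"dy":-2.4,"dz":0,"rx":0.001,"ry":0.006,"rz":-0.003,"gripper":0.65}
    - {"dx":153,"dy":-2.4,"dz":0,"rx":0.001,"ry":0.006,"rz":-0.003,"gripper":0.65}
    - {"dx":153,"dy":-2.4,"dz":0,"rx":0.001,"ry":0.006,"rz":-0.003,"gripper":0.65}
    - {"dx":153,"dy":-2.4,"dz":0,"rx":0.001,"ry":0.006,"rz":-0.003,"gripper":0.65}

```text
t: 10.6
position: [420.0, 321.2, 66.2]
eef_rot: [[0.004, -0.206, -0.978], [0.003, -0.978, 0.206], [-1.0, -0.004, -0.003]]
contact_force: [0.4, -0.1, -0.8]
gripper_width: 55.4
```

```bash
python3 -c "
from h import *
o=bot.get_obs();print(o['contact_force'],rel([418.6,320.3,63],RP),o['gripper_width'])"
```

```text
[ 0.42188111 -0.10905446 -0.78479533] (array([3.2, 1.1, 1.2]), array([-0.001, -0.003,  0.003])) 55.359474995937795
```

Close gently with a small correction, watching the side force.

step_arm:
  rows:
    - {"dx":2,"dy":1.1,"dz":1.2,"rx":0,"ry":-0.003,"rz":0.003,"gripper":0.65}
    - {"dx":2,"dy":1.1,"dz":1.2,"rx":0,"ry":-0.003,"rz":0.003,"gripper":0.2}
    - {"dx":2,"dy":1.1,"dz":1.2,"rx":0,"ry":-0.003,"rz":0.003,"gripper":0.2}
    - {"dx":2,"dy":1.1,"dz":1.2,"rx":0,"ry":-0.003,"rz":0.003,"gripper":0.2}
    - {"dx":2,"dy":1.1,"dz":1.2,"rx":0,"ry":-0.003,"rz":0.003,"gripper":0.15}
    - {"dx":2,"dy":1.1,"dz":1.2,"rx":0,"ry":-0.003,"rz":0.003,"gripper":0.15}
  force: 60

```text
t: 11.2
position: [418.4, 320.9, 64.0]
eef_rot: [[-0.0, -0.206, -0.979], [0.001, -0.979, 0.206], [-1.0, -0.0, 0.0]]
contact_force: [-0.7, 0.4, 6.7]
gripper_width: 23.0
```

```bash
python3 -c "
from h import *
o=bot.get_obs();print(o['contact_force'],o['wrist_torque'],rel([418.6,320.3,63],RP),o['gripper_width'],o['joints'].round(0))"
```

```text
[-0.73352715  0.35243277  6.6585643 ] [-0.03140727  0.13833569 -0.01803063] (array([ 1. ,  0.5, -0.3]), array([-0.001,  0.   ,  0.   ])) 23.02766668359265 [ 30.  20. 105.   0.  55. 132.]
```

The pin is gripped at 23.0 mm on the grooved handle. I'll lift it straight up.

step_arm:
  rows:
    - {"dx":-10,"dy":0,"dz":0,"rx":0,"ry":0,"rz":0,"gripper":0.15}
    - {"dx":-30,"dy":0,"dz":0,"rx":0,"ry":0,"rz":0,"gripper":0.15}
    - {"dx":-55,"dy":0,"dz":0,"rx":0,"ry":0,"rz":0,"gripper":0.15}
    - {"dx":-85,"dy":0,"dz":0,"rx":0,"ry":0,"rz":0,"gripper":0.15}
    - {"dx":-120,"dy":0,"dz":0,"rx":0,"ry":0,"rz":0,"gripper":0.15}
    - {"dx":-155,"dy":0,"dz":0,"rx":0,"ry":0,"rz":0,"gripper":0.15}
    - {"dx":-185,"dy":0,"dz":0,"rx":0,"ry":0,"rz":0,"gripper":0.15}
    - {"dx":-205,"dy":0,"dz":0,"rx":0,"ry":0,"rz":0,"gripper":0.15}
    - {"dx":-205,"dy":0,"dz":0,"rx":0,"ry":0,"rz":0,"gripper":0.15}

```text
t: 12.1
position: [419.4, 321.3, 271.4]
eef_rot: [[0.004, -0.206, -0.979], [0.003, -0.979, 0.206], [-1.0, -0.003, -0.003]]
contact_force: [0.3, -0.3, -2.4]
gripper_width: 22.7
```

```bash
cat >> h.py <<'E'
LH=np.array([607.3,12.2,182.6])
RI=grasp(0)[1]
def ins(gap,sh=4.0): # shoulder gap above lever face
    return LH+(gap+sh)*zs, RI
E
python3 -c "
from h import *
o=bot.get_obs();print(o['contact_force'],o['gripper_width'],o['position'],rel(*ins(100)),ins(100)[0],o['joints'].round(0))"
```

```text
[ 0.29508367 -0.30289285 -2.4425168 ] 22.653288633895304 [419.43757605 321.26503613 271.41015643] (array([   3.3,  270.4, -188.1]), array([-0.107,  0.607, -0.03 ])) [547.92986495  17.99155667 267.79181261] [ 30.  10.  87.   0.  83. 132.]
```

step_arm:
  rows:
    - {"dx":0,"dy":25,"dz":-20,"rx":-0.01,"ry":0.05,"rz":0,"gripper":0.15}
    - {"dx":0,"dy":60,"dz":-42,"rx":-0.02,"ry":0.12,"rz":0,"gripper":0.15}
    - {"dx":0,"dy":95,"dz":-66,"rx":-0.04,"ry":0.2,"rz":-0.01,"gripper":0.15}
    - {"dx":0,"dy":130,"dz":-90,"rx":-0.05,"ry":0.28,"rz":-0.01,"gripper":0.15}
    - {"dx":0,"dy":165,"dz":-115,"rx":-0.065,"ry":0.37,"rz":-0.02,"gripper":0.15}
    - {"dx":0,"dy":200,"dz":-139,"rx":-0.08,"ry":0.45,"rz":-0.02,"gripper":0.15}
    - {"dx":2,"dy":235,"dz":-163,"rx":-0.09,"ry":0.53,"rz":-0.025,"gripper":0.15}
    - {"dx":3,"dy":260,"dz":-180,"rx":-0.1,"ry":0.59,"rz":-0.03,"gripper":0.15}
    - {"dx":3,"dy":270,"dz":-188,"rx":-0.107,"ry":0.607,"rz":-0.03,"gripper":0.15}
    - {"dx":3,"dy":270,"dz":-188,"rx":-0.107,"ry":0.607,"rz":-0.03,"gripper":0.15}

```text
t: 13.1
position: [544.5, 16.0, 262.0]
eef_rot: [[0.562, -0.101, -0.821], [-0.06, -0.995, 0.081], [-0.825, 0.004, -0.565]]
contact_force: [-0.8, -0.1, -1.5]
gripper_width: 22.5
```

```bash
python3 - <<'E'
from h import *
o=bot.get_obs();print(o['gripper_width'],o['position'],rel(*ins(100)),o['joints'].round(0))
w=snap('wrist','w10')
R=o['eef_rot'];X=R[:,0];sh=o['position']+4*X
q=[sh,sh+55*X,LH,LH-9*zs]
print('shoulder,point,lh,ph',proj(w,q))
cv2.imwrite('pics/w10.png',cv2.resize(w['pixels'][40:340,100:400],(600,600),interpolation=cv2.INTER_CUBIC))
E
```

```text
22.486597307347235 [544.52286074  16.03464777 262.01314072] (array([-3. , -2.3, -5.9]), array([-0.001,  0.01 , -0.005])) [ -5.  -5. 113.  -1.  37.  91.]
shoulder,point,lh,ph [[256.23564021 241.73772543]
 [255.9024421  206.86931268]
 [252.45291728 181.55572761]
 [252.47141238 178.56900357]]
```

View pics/w10.png

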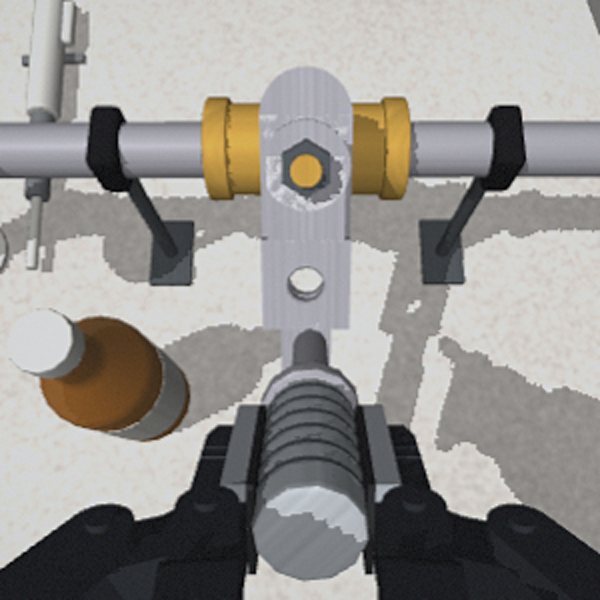

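The pin is upright in the jaws: head at crop (310,535), point at (310,332), and the hole ahead at (306,282). I'll measure the pin's axis and the hole in the same picture, in tool axes.

```bash
cat >> h.py <<'E'
def pinax(w,o):
    C=cloud(w);T=(C-o['position'])@o['eef_rot']
    oc=(np.array(w['position'])-o['position'])@o['eef_rot']
    out=[]
    for a,b,nm,rr in((10,48,'shank',8),(-50,-8,'handle',14)):
        m=(T[...,0]>a)&(T[...,0]<b)&(abs(T[...,1])<rr)&(T[...,2]<4)&(T[...,2]>-14)
        L=[]
        for v in np.where(m.any(1))[0]:
            us=np.where(m[v])[0]
            if nm=='handle':
                sel=abs(T[v,us,2])<13; us=us[sel]
            if len(us)<8: continue
            um=(us.min()+us.max())/2
            P0,d=ray(w,um,v); d=d@o['eef_rot']
            zf=T[v,int(um),2]
            q=oc+d*((zf-oc[2])/d[2]); L.append([q[0],q[1],zf,us.max()-us.min()])
        L=np.array(L)
        if len(L): out.append((nm,len(L),L[::max(1,len(L)//6)].round(1).tolist(),np.median(L[:,1]).round(2)))
    return out
E
python3 - <<'E'
from h import *
o=bot.get_obs();w=pickle.load(open('w10.pkl','rb'))
for l in pinax(w,o): print(l)
# hole: bright/dark blob in the lever
g=w['pixels'][165:200,235:272].mean(2); 
print('LH in tool',(LH-o['position'])@o['eef_rot'])
u,v=100+306/2-.25,40+282/2-.25
p=onplane(w,u,v,LH@zs);print('hole now',p,(p-o['position'])@o['eef_rot'])
E
```

```text
('shank', 16, [[44.9, 0.0, -5.4, 9.0], [41.0, -0.3, -5.5, 12.0], [38.8, 0.0, -4.9, 15.0], [35.5, -0.3, -4.8, 16.0], [30.7, -0.3, -5.4, 16.0], [28.0, 0.0, -5.1, 17.0], [24.5, 0.0, -5.2, 17.0], [21.4, 0.0, -5.2, 17.0]], np.float64(0.02))
('handle', 68, [[-8.5, -1.0, -11.0, 13.0], [-21.6, -0.2, -11.6, 56.0], [-31.3, 0.2, -11.2, 60.0], [-39.0, 0.0, -10.3, 65.0], [-48.2, -0.2, -11.0, 68.0], [-51.3, 0.0, -8.2, 69.0], [-52.3, -0.2, -3.8, 64.0]], np.float64(0.02))
LH in tool [101.44895013  -1.71753549  -6.14089438]
hole now [607.86099741  11.88735709 183.0122131 ] [101.4431051   -1.46124174  -6.85968688]
```

```bash
cat >> h.py <<'E'
LH=np.array([607.5,12.1,182.7])
def ins(gap,sh=4.0,off=(0,-0.1,0.8)):
    return LH+(gap+sh)*zs-RI@np.array(off), RI
E
python3 -c "
from h import *
print(rel(*ins(63)))"
```

```text
(array([34.5, -1.3, -6.5]), array([-0.001,  0.01 , -0.004]))
```

step_arm:
  rows:
    - {"dx":0,"dy":-1.3,"dz":-6.5,"rx":0,"ry":0.01,"rz":-0.004,"gripper":0.15}
    - {"dx":12,"dy":-1.3,"dz":-6.5,"rx":0,"ry":0.01,"rz":-0.004,"gripper":0.15}
    - {"dx":24,"dy":-1.3,"dz":-6.5,"rx":0,"ry":0.01,"rz":-0.004,"gripper":0.15}
    - {"dx":34,"dy":-1.3,"dz":-6.5,"rx":0,"ry":0.01,"rz":-0.004,"gripper":0.15}
    - {"dx":34,"dy":-1.3,"dz":-6.5,"rx":0,"ry":0.01,"rz":-0.004,"gripper":0.15}
    - {"dx":34,"dy":-1.3,"dz":-6.5,"rx":0,"ry":0.01,"rz":-0.004,"gripper":0.15}

```text
t: 13.75
position: [571.4, 16.7, 240.0]
eef_rot: [[0.574, -0.095, -0.813], [-0.055, -0.995, 0.077], [-0.817, 0.0, -0.577]]
contact_force: [0.4, -0.3, -1.0]
gripper_width: 22.9
```

```bash
python3 - <<'E'
from h import *
o=bot.get_obs();print(o['gripper_width'],o['contact_force'],'rem',rel(*ins(63)),o['joints'].round(0))
w=snap('wrist','w11')
for l in pinax(w,o): print(l[0],l[1],l[3],l[2][0])
X=o['eef_rot']
P=o['position']+X@np.array([59,-.1,.8])
print('pred point,lh',proj(w,[P,LH]))
cv2.imwrite('pics/w11.png',cv2.resize(w['pixels'][150:250,205:305],(600,600),interpolation=cv2.INTER_CUBIC))
E
```

```text
22.856275280444205 [ 0.44533184 -0.34105696 -0.96931336] rem (array([0.9, 1.2, 2.3]), array([ 0.002, -0.004,  0.001])) [ -5.  -1. 114.  -0.  32.  90.]
shank 16 -1.05 [46.0, -1.1, -5.7, 7.0]
handle 66 -0.06 [-8.0, -1.8, -11.3, 14.0]
pred point,lh [[255.81349829 207.93488372]
 [257.43676077 206.79208015]]
```

View pics/w11.png

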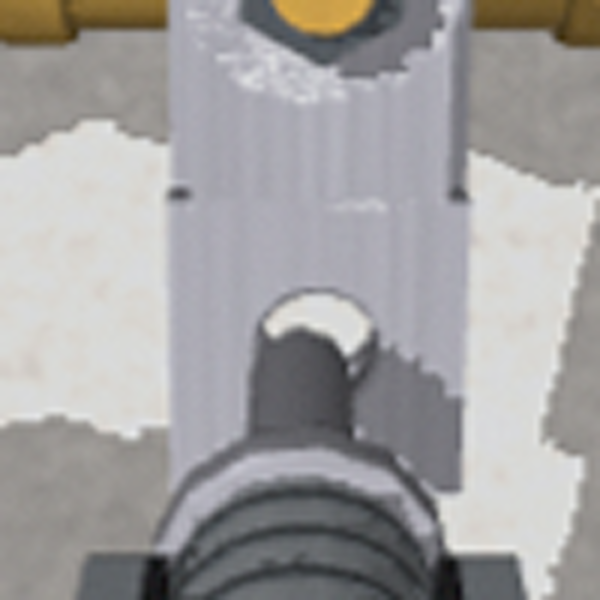

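The last picture puts the pin axis at crop x≈302 and the hole (and lever middle) at x≈319. The pin must go about 1.9 mm along +y and about 2.1 mm along +z before pushing in.

step_arm:
  rows:
    - {"dx":0,"dy":1,"dz":1,"rx":0.002,"ry":-0.004,"rz":0.001,"gripper":0.15}
    - {"dx":0,"dy":1.9,"dz":2.1,"rx":0.002,"ry":-0.004,"rz":0.001,"gripper":0.15}
    - {"dx":0,"dy":1.9,"dz":2.1,"rx":0.002,"ry":-0.004,"rz":0.001,"gripper":0.15}
    - {"dx":0,"dy":1.9,"dz":2.1,"rx":0.002,"ry":-0.004,"rz":0.001,"gripper":0.15}

```text
t: 14.2
position: [569.4, 14.7, 240.1]
eef_rot: [[0.572, -0.098, -0.814], [-0.056, -0.995, 0.08], [-0.818, -0.0, -0.575]]
contact_force: [0.6, 0.3, -1.5]
gripper_width: 22.7
```

```bash
python3 - <<'E'
from h import *
o=bot.get_obs();print(o['gripper_width'],o['contact_force'],'rem',rel(*ins(63)))
w=snap('wrist','w12');g=w['pixels'].mean(2);C=cloud(w);T=(C-o['position'])@o['eef_rot'];H=C@zs-LH@zs
for v in range(197,222,2):
    r=H[v]; lev=np.where((abs(r)<3)&(np.abs(np.arange(512)-256)<34))[0]
    sh=np.where((H[v]>6)&(np.abs(np.arange(512)-256)<20))[0]
    bg=np.where((H[v]<-20)&(np.abs(np.arange(512)-256)<18))[0]
    f=lambda a:(a.min(),a.max(),(a.min()+a.max())/2) if len(a) else None
    print(v,'lever',f(lev),'pin',f(sh),'through',f(bg))
E
```

```text
22.729793099384302 [ 0.57879875  0.34233725 -1.48796413] rem (array([ 1.9, -1. ,  0.9]), array([-0.001, -0.002, -0.   ]))
197 lever (np.int64(230), np.int64(279), np.float64(254.5)) pin None through (np.int64(250), np.int64(258), np.float64(254.0))
199 lever (np.int64(230), np.int64(279), np.float64(254.5)) pin None through (np.int64(247), np.int64(261), np.float64(254.0))
201 lever (np.int64(230), np.int64(278), np.float64(254.0)) pin None through (np.int64(246), np.int64(262), np.float64(254.0))
203 lever (np.int64(230), np.int64(278), np.float64(254.0)) pin None through (np.int64(247), np.int64(262), np.float64(254.5))
205 lever (np.int64(230), np.int64(278), np.float64(254.0)) pin (np.int64(251), np.int64(258), np.float64(254.5)) through (np.int64(248), np.int64(260), np.float64(254.0))
207 lever (np.int64(230), np.int64(278), np.float64(254.0)) pin (np.int64(248), np.int64(260), np.float64(254.0)) through None
209 lever (np.int64(230), np.int64(278), np.float64(254.0)) pin (np.int64(247), np.int64(262), np.float64(254.5)) through None
211 lever (np.int64(230), np.int64(278), np.float64(254.0)) pin (np.int64(246), np.int64(262), np.float64(254.0)) through None
213 lever (np.int64(230), np.int64(278), np.float64(254.0)) pin (np.int64(246), np.int64(270), np.float64(258.0)) through None
215 lever (np.int64(230), np.int64(278), np.float64(254.0)) pin (np.int64(246), np.int64(262), np.float64(254.0)) through None
217 lever (np.int64(230), np.int64(278), np.float64(254.0)) pin (np.int64(246), np.int64(263), np.float64(254.5)) through None
219 lever (np.int64(230), np.int64(278), np.float64(254.0)) pin (np.int64(246), np.int64(263), np.float64(254.5)) through None
221 lever (np.int64(230), np.int64(278), np.float64(254.0)) pin (np.int64(246), np.int64(263), np.float64(254.5)) through None
```

```bash
python3 - <<'E'
from h import *
o=bot.get_obs();w=pickle.load(open('w12.pkl','rb'));R=np.array(o['eef_rot']);p=o['position']
for x in(59,69): 
    P=p+R@np.array([x,-.1,.8]);q=proj(w,[P+R@np.array([0,0,-2.5]),P]);print(x,q.round(2))
xl=(zs@LH-p@zs)/(R[:,0]@zs); print('lever face at tool x',xl)
Q=p+R@np.array([xl,-.1,.8]); print('axis hits lever at',proj(w,[Q, Q+7.5*xp,Q-7.5*xp]).round(2))
print('LH rim',proj(w,[LH,LH+7.5*xp,LH-7.5*xp,LH-6*zs+7.5*xp]).round(2))
g=w['pixels'].astype(int).mean(2); print(g[186:206,254].round(0))
print(g[186:206,252].round(0))
E
```

```text
59 [[255.74 204.66]
 [255.73 207.84]]
69 [[255.7  200.03]
 [255.7  203.1 ]]
lever face at tool x 68.87410655298252
axis hits lever at [[255.7  203.16]
 [255.7  193.87]
 [255.69 212.26]]
LH rim [[254.35 204.51]
 [254.34 195.25]
 [254.36 213.58]
 [254.35 192.76]]
[177. 177. 177. 177. 178. 178. 177. 176. 178. 166. 154. 207. 220. 217.
 216. 216. 218. 222. 156.  95.]
[174. 174. 174. 174. 174. 173. 174. 174. 175. 176. 138. 202. 218. 215.
 212. 215. 217. 220. 205. 142.]
```

step_arm:
  rows:
    - {"dx":0,"dy":0,"dz":1.3,"rx":-0.001,"ry":-0.002,"rz":0,"gripper":0.15}
    - {"dx":5,"dy":0,"dz":1.3,"rx":-0.001,"ry":-0.002,"rz":0,"gripper":0.15}
    - {"dx":10,"dy":0,"dz":1.3,"rx":-0.001,"ry":-0.002,"rz":0,"gripper":0.15}
    - {"dx":14,"dy":0,"dz":1.3,"rx":-0.001,"ry":-0.002,"rz":0,"gripper":0.15}
    - {"dx":18,"dy":0,"dz":1.3,"rx":-0.001,"ry":-0.002,"rz":0,"gripper":0.15}
    - {"dx":18,"dy":0,"dz":1.3,"rx":-0.001,"ry":-0.002,"rz":0,"gripper":0.15}

```text
t: 14.85
position: [578.8, 13.8, 223.4]
eef_rot: [[0.569, -0.097, -0.817], [-0.056, -0.995, 0.079], [-0.82, 0.001, -0.572]]
contact_force: [-0.4, 0.6, -2.4]
gripper_width: 22.6
```

```bash
cat > chk.py <<'E'
from h import *
import sys
o=bot.get_obs();R=np.array(o['eef_rot']);p=o['position']
xl=(zs@LH-p@zs)/(R[:,0]@zs)
print('w',o['gripper_width'].round(1),'F tool',(R.T@o['contact_force']).round(1),'M tool',(R.T@o['wrist_torque']).round(2),'shoulder gap',round(xl-4,1),'rem',rel(*ins(0)),o['joints'].round(0))
w=snap('wrist','wc');C=cloud(w);H=C@zs-LH@zs
f=lambda a:(a.min()+a.max())/2 if len(a)>3 else None
k=np.arange(512)
for v in range(190,226,5):
    lev=np.where((abs(H[v])<3)&(abs(k-256)<34))[0]; sh=np.where((H[v]>4)&(abs(k-256)<30))[0]
    print(v,'lever',f(lev),'pin',f(sh),len(sh))
E
python3 chk.py
```

```text
Traceback (most recent call last):
  File "chk.py", line 5, in <module>
    print('w',o['gripper_width'].round(1),'F tool',(R.T@o['contact_force']).round(1),'M tool',(R.T@o['wrist_torque']).round(2),'shoulder gap',round(xl-4,1),'rem',rel(*ins(0)),o['joints'].round(0))
              ^^^^^^^^^^^^^^^^^^^^^^^^
AttributeError: 'float' object has no attribute 'round'
```

```bash
sed -i "s/o\['gripper_width'\].round(1)/round(o['gripper_width'],1)/" chk.py; python3 chk.py
```

```text
w 22.6 F tool [ 1.7 -0.6  1.7] M tool [ 0.02 -0.52  0.01] shoulder gap 45.8 rem (array([45.8, -1. , -1.1]), array([ 0.001,  0.002, -0.   ])) [ -5.   0. 115.  -0.  30.  90.]
190 lever 254.0 pin None 0
195 lever 254.0 pin None 0
200 lever 254.0 pin None 0
205 lever 254.5 pin None 0
210 lever 254.5 pin 254.5 14
215 lever 254.0 pin 254.0 17
220 lever 254.0 pin 254.5 18
225 lever 254.0 pin 255.0 29
```

step_arm:
  rows:
    - {"dx":4,"dy":0,"dz":0,"rx":0,"ry":0.002,"rz":0,"gripper":0.15}
    - {"dx":8,"dy":0,"dz":0,"rx":0,"ry":0.002,"rz":0,"gripper":0.15}
    - {"dx":12,"dy":0,"dz":0,"rx":0,"ry":0.002,"rz":0,"gripper":0.15}
    - {"dx":16,"dy":0,"dz":0,"rx":0,"ry":0.002,"rz":0,"gripper":0.15}
    - {"dx":16,"dy":0,"dz":0,"rx":0,"ry":0.002,"rz":0,"gripper":0.15}

```text
t: 15.4
position: [587.9, 12.9, 210.5]
eef_rot: [[0.571, -0.097, -0.815], [-0.056, -0.995, 0.079], [-0.819, 0.001, -0.574]]
contact_force: [-0.1, 0.2, -1.9]
gripper_width: 22.5
```

```bash
python3 chk.py
```

```text
w 22.5 F tool [ 1.5 -0.2  1.2] M tool [-0.   -0.54 -0.  ] shoulder gap 30.0 rem (array([30. , -1. , -0.9]), array([ 0.001, -0.   , -0.   ])) [ -5.   2. 115.  -0.  28.  90.]
190 lever 254.5 pin None 0
195 lever 254.0 pin None 0
200 lever 254.0 pin None 0
205 lever 254.0 pin None 1
210 lever 254.0 pin None 0
215 lever 254.5 pin 254.0 5
220 lever 254.5 pin 254.5 18
225 lever 254.0 pin 255.0 29
```

The pin is through both holes with no side force. I'll carry on.

step_arm:
  rows:
    - {"dx":4,"dy":0,"dz":0,"rx":0,"ry":0,"rz":0,"gripper":0.15}
    - {"dx":9,"dy":0,"dz":0,"rx":0,"ry":0,"rz":0,"gripper":0.15}
    - {"dx":14,"dy":0,"dz":0,"rx":0,"ry":0,"rz":0,"gripper":0.15}
    - {"dx":19,"dy":0,"dz":0,"rx":0,"ry":0,"rz":0,"gripper":0.15}
    - {"dx":23,"dy":0,"dz":0,"rx":0,"ry":0,"rz":0,"gripper":0.15}
    - {"dx":25,"dy":0,"dz":0,"rx":0,"ry":0,"rz":0,"gripper":0.15}
    - {"dx":25,"dy":0,"dz":0,"rx":0,"ry":0,"rz":0,"gripper":0.15}

```text
t: 16.15
position: [602.2, 11.6, 190.3]
eef_rot: [[0.571, -0.097, -0.815], [-0.056, -0.995, 0.079], [-0.819, 0.001, -0.574]]
contact_force: [-1.0, 0.0, -2.7]
gripper_width: 22.8
```

```bash
python3 chk.py|head -1
```

```text
w 22.8 F tool [1.6 0.1 2.3] M tool [ 0.03 -0.43  0.04] shoulder gap 5.2 rem (array([ 5.2, -1. , -0.7]), array([ 0.001, -0.001, -0.   ])) [ -5.   5. 116.  -0.  24.  90.]
```

step_arm:
  rows:
    - {"dx":2,"dy":0,"dz":0,"rx":0,"ry":0,"rz":0,"gripper":0.15}
    - {"dx":3.5,"dy":0,"dz":0,"rx":0,"ry":0,"rz":0,"gripper":0.15}
    - {"dx":5,"dy":0,"dz":0,"rx":0,"ry":0,"rz":0,"gripper":0.15}
    - {"dx":5,"dy":0,"dz":0,"rx":0,"ry":0,"rz":0,"gripper":0.15}

```text
t: 16.6
position: [605.1, 11.3, 186.5]
eef_rot: [[0.572, -0.097, -0.815], [-0.056, -0.995, 0.079], [-0.818, 0.0, -0.575]]
contact_force: [-0.1, 0.3, -2.2]
gripper_width: 22.6
```

```bash
python3 chk.py|head -1
```

```text
w 22.6 F tool [ 1.8 -0.3  1.3] M tool [ 0.05 -0.45 -0.02] shoulder gap 0.5 rem (array([ 0.5, -0.9, -0.5]), array([ 0.001, -0.001, -0.   ])) [ -5.   5. 116.  -0.  24.  90.]
```

No contact yet, so I'll press on gently until the seat force rises.

step_arm:
  rows:
    - {"dx":1,"dy":0,"dz":0,"rx":0,"ry":0,"rz":0,"gripper":0.15}
    - {"dx":2,"dy":0,"dz":0,"rx":0,"ry":0,"rz":0,"gripper":0.15}
    - {"dx":2,"dy":0,"dz":0,"rx":0,"ry":0,"rz":0,"gripper":0.15}

```text
t: 16.95
position: [605.5, 11.3, 186.3]
eef_rot: [[0.573, -0.096, -0.814], [-0.056, -0.995, 0.078], [-0.818, 0.001, -0.575]]
contact_force: [-9.8, -0.4, 7.4]
gripper_width: 22.4
```

```bash
python3 chk.py|head -1
```

```text
w 22.4 F tool [-11.6   1.3   3.7] M tool [ 0.04 -0.82  0.1 ] shoulder gap 0.0 rem (array([ 0. , -0.9, -0.3]), array([ 0.001, -0.002, -0.   ])) [ -5.   5. 116.  -0.  24.  90.]
```

It has seated: 13 N of axial rise at 0.0 mm shoulder gap. I'll ease off, open and withdraw along the pin's axis.

step_arm:
  rows:
    - {"dx":-1,"dy":0,"dz":0,"rx":0,"ry":0,"rz":0,"gripper":0.15}
    - {"dx":-1,"dy":0,"dz":0,"rx":0,"ry":0,"rz":0,"gripper":0.6}
    - {"dx":-1,"dy":0,"dz":0,"rx":0,"ry":0,"rz":0,"gripper":0.6}
    - {"dx":-1,"dy":0,"dz":0,"rx":0,"ry":0,"rz":0,"gripper":0.6}
    - {"dx":-1,"dy":0,"dz":0,"rx":0,"ry":0,"rz":0,"gripper":0.6}
    - {"dx":-15,"dy":0,"dz":0,"rx":0,"ry":0,"rz":0,"gripper":0.6}
    - {"dx":-40,"dy":0,"dz":0,"rx":0,"ry":0,"rz":0,"gripper":0.6}
    - {"dx":-75,"dy":0,"dz":0,"rx":0,"ry":0,"rz":0,"gripper":0.6}
    - {"dx":-110,"dy":0,"dz":0,"rx":0,"ry":0,"rz":0,"gripper":0.6}
    - {"dx":-125,"dy":0,"dz":0,"rx":0,"ry":0,"rz":0,"gripper":0.6}

```text
t: 18.0
position: [534.7, 18.3, 290.8]
eef_rot: [[0.576, -0.097, -0.812], [-0.056, -0.995, 0.078], [-0.815, 0.0, -0.579]]
contact_force: [0.4, -0.3, -0.1]
gripper_width: 50.9
```

```bash
python3 - <<'E'
from h import *
o=bot.get_obs();print(o['gripper_width'],o['contact_force'],o['position'])
w=snap('wrist','w13');C=cloud(w)
D=np.stack([(C-LH)@a for a in(xp,ey,zs)],-1)
m=(D[...,2]>50)&(D[...,2]<64)&(np.hypot(D[...,0],D[...,1])<20)
P=D[m];print('head',len(P),np.percentile(P,[5,50,95],axis=0).round(1),cv2.minEnclosingCircle(P[P[:,2]>53.5][:,:2].astype(np.float32)))
m=(D[...,2]>2)&(D[...,2]<9)&(np.hypot(D[...,0],D[...,1])<20);P=D[m];print('disc',len(P),np.percentile(P,[5,50,95],axis=0).round(1))
s=snap('top','top4');A=pickle.load(open('top.pkl','rb'))
CA,CB=cloud(A),cloud(s)
for n,(u,v) in dict(bottle=(348,240),dish=(460,385),drvb=(230,328),drva=(237,298),cock=(575,205)).items():
    u=int(u*.64);v=int(v*.64);print(n,CA[v,u].round(0),CB[v,u].round(0), int(np.abs(A['pixels'][v-8:v+9,u-8:u+9].astype(int)-s['pixels'][v-8:v+9,u-8:u+9]).max(2).mean()))
out=np.hstack([cv2.resize(w['pixels'][50:350,100:400],(400,400)),cv2.resize(s['pixels'][60:260,110:410][:, :],(400,267))[:, :].copy() if 0 else cv2.copyMakeBorder(cv2.resize(s['pixels'][60:260,110:410],(400,267)),0,133,0,0,cv2.BORDER_CONSTANT)])
cv2.imwrite('pics/fin.png',out)
E
```

```text
50.85856249355081 [ 0.37843384 -0.28551896 -0.09139098] [534.69970021  18.28536091 290.79458916]
head 690 [[-11.1  -9.   53.4]
 [ -1.    0.5  56.1]
 [  8.2   9.9  57.1]] ((-2.1135363578796387, 0.03417682647705078), 11.807361602783203)
disc 133 [[ -2.2 -12.5   2.2]
 [  7.6  -0.3   6. ]
 [ 10.9  12.8   7.5]]
bottle [592. 123. 186.] [592. 123. 187.] 11
dish [381. -47.  50.] [381. -47.  50.] 21
drvb [468. 301. 130.] [468. 302. 126.] 11
drva [512. 292. 135.] [512. 292. 135.] 11
cock [ 641. -195.  198.] [ 641. -195.  199.] 11
```

The numbers agree with a seated pin: its head is 56.1 mm above the lever face (56 expected) and the shoulder disc's top is at 6.0 mm (6 expected). The bottle, dishes, drivers and cock haven't moved, so I'll hand in.

```bash
python3 -c "
from workcell import bot
print(bot.finish_job())"
```

```text
the job is handed in; nothing more can be done
None
```

I turned the lever from about 1.46 rad to off, until its hole stood over the plate hole. I then took the grey lock pin from the stand, pushed it through both holes until its shoulder seated, let go and backed off. I handed the job in at about 18 s.

**Last checks**
- **Lever:** the holes looked concentric from near, both before and after I released it.
- **Pin:** it met the seat with a 13 N axial rise at 0 mm gap. After release its head stood 56.1 mm above the lever face and the shoulder disc's top 6.0 mm, against 56 and 6 expected.
- **Other things:** the bottle, dishes, both drivers and drain cock measured unmoved in the top view. I did not measure the beaker again; no planned move came near it.
- **Robot:** it touches nothing, with the wrist force near 0.

**What disagreed or failed**
- **Finger reach:** the pads end 14 mm behind the reported TCP, not 19 mm ahead of it. My first grasp of the lever closed in the air just above the sleeve; I worked from the measured offset after that.
- **Cameras:** the top and wrist cameras differed by about 3 mm, so I aligned the pin to the hole in the wrist view.
- **Final picture:** the viewer had reached its limit of 12, so the last check is from depth data only.

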